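# Turn the worn carving blades and bin the blunt stubs

## Task

Get the carving tools ready again. In the handle rack, turn every double-ended blade whose worn wide chisel end sticks out end for end and push it fully home in a handle, so that its unused slim gouge end sticks out; leave alone any blade that already shows its gouge end. Lift the lid off the sharps tin by its knob and set it down the right way up on the bench, put the short blunt stubs that lie on the bench in the tin and put the lid squarely back on, without pushing the other things about.

Things in the scene. Friction and masses are not known exactly. Their poses are not given: they have to be found in the camera images.
- rack: rack fixed to the bench: board 160 x 320 x 15 mm (its x -85 to 75 mm) with four hollow wooden handles, 38 mm thick, clamped level side by side under a bar. Origin: middle of the underside; x points level into the handles, whose mouths lie in the plane x = -70 mm, at y = -120, -40, 40, 120 mm, axes 65 mm above the bench. Bar and wing nuts reach 115 mm above the bench, 65 mm behind the mouths
- seat1 (a point): where the middle of the bolster sits when a blade is fully home in handle 1 (rack x = -85 mm, y = -120 mm, 65 mm up). The bore is 24 mm wide and 100 mm deep; collar and end go in, either end first, until the bolster stops at the mouth. Nothing locks: it is pulled and pushed by hand along the axis, with 1.5 mm of play all round, so a blade droops a little. A handle may be empty
- seat2 (a point): the same for handle 2 (rack x = -85 mm, y = -40 mm)
- seat3 (a point): the same for handle 3 (rack x = -85 mm, y = 40 mm)
- seat4 (a point): the same for handle 4 (rack x = -85 mm, y = 120 mm)
- blade1: double-ended carving blade, 200 mm long, 0.17 kg +- a third, in a rack handle at the start (or absent). Origin: middle of its bolster, a dark square block 30 mm long, 28 x 28 mm, also its centre of mass. x axis along it: +x ends in the slim gouge (9 mm thick, V, 30 mm long), -x in the flat chisel (20 mm wide, 4 mm thick, 30 mm long). Next to the bolster, each side, a round collar 21 mm thick, 55 mm long, with a rounded nose
- blade2: another double-ended blade, same shape, size and axes as blade1, in a handle at the start (or absent); either end may be out
- blade3: another double-ended blade, same shape, size and axes as blade1, in a handle at the start (or absent); either end may be out
- blade4: another double-ended blade, same shape, size and axes as blade1, in a handle at the start (or absent); either end may be out
- stub1: blunt stub: a blade of the same kind ground down short, 100 mm long, lying loose on the bench (absent in some starts). Origin in the middle of its square bolster (30 mm long, 28 x 28 mm), x along its length; lying, its axis is 14 mm above the bench. 0.12 kg
- stub2: another blunt stub, the same as stub1, on the bench or absent
- stub3: another blunt stub, the same as stub1, on the bench or absent
- tin: round open steel sharps tin standing fixed on the bench, 140 mm outside and 134 mm inside diameter, 110 mm high, floor 5 mm thick. Origin in the middle of its underside
- tin_rim (a point): middle of the tin's mouth, 110 mm above the bench
- lid: loose round steel lid, 148 mm across, 0.22 kg +- a third, with a black knob. Origin: middle of its underside, the bottom of a plug 122 mm across and 8 mm deep below the flange (6 mm of play all round in the tin). On the tin the flange rests on the rim and this origin is 102 mm above the bench; on the bench it stands on the plug. z is its upward axis
- lid_knob (a point): middle of the lid's knob, a cylinder 32 mm in diameter and 26 mm high on a thinner stem; 40 mm above the lid's origin and 25 mm above its top face; the knob's top is 53 mm above the origin
- gouge: ordinary wooden-handled gouge lying on the bench, 32 mm high, x axis along it, reaching 105 mm either side of its origin; a bystander, origin on its underside
- ink_bottle: white ink bottle, 54 mm across, 125 mm tall; a bystander, origin on its underside
- tape_roll: roll of tape lying flat, 96 mm across, 24 mm high; a bystander, origin on its underside
- proof_block: small carved proof block lying flat, 120 x 90 x 20 mm; a bystander, origin on its underside
- steel_rule: steel rule lying flat, 300 x 30 x 4 mm; a bystander, origin on its underside
Things that resemble listed ones, but are neither listed nor needed, are in the scene too. What is shaped like the stub3 but green, pink or turquoise is not meant.

How it is judged:
By the outcome, as a careful person would: the job done as asked, in the order asked, and still so for the second after the job is handed in, with the robot touching nothing.
Of blade1, blade2, blade3, blade4 only 3 to 4 are there at a start; the rules pass over those that are not, and their reading is None.
Of stub1, stub2, stub3 only 2 to 3 are there at a start; the rules pass over those that are not, and their reading is None.
At some moment in a run one of stub1, stub2, stub3 may be knocked a few centimetres aside while the robot is not near it.
Once in a run the grip may slacken for a moment while it holds something.
It also fails if it takes over 210 s, if anything falls off the work surface, if the arm or the gripper's body presses on something with over 40 N, if the wrist force passes 120 N, or if a joint passes its speed limit or range.

## Robot

A 6-joint arm with a two-finger parallel gripper is mounted at the origin on the work surface. World frame = base frame: x ahead of the robot, y to its left, z up, the work surface at z = 0. Lengths are in m, angles in rad, forces in N, time in s.
With the tool pointing down it reaches from about 0.35 to 0.95 m from the base axis. Payload 17.4 kg.
Tool frame: the origin (TCP) lies midway between the tips of the shut fingers; the grasp point (between the pads) lies 19 mm behind it; z points along the fingers, y is the line along which they close (so a half turn about z gives the same grasp; the last joint's range is limited). The gripper opens to 93 mm and grips with 3 to 60 N. Pads are 15 mm wide; open, the fingers measure 128 mm over their backs; the gripper's body (75 mm by 188 mm) begins 65 mm behind the grasp point.
Start: joints at [-1.224, 0.116, 1.442, -0, 1.584, -0.038], TCP at [0.253, -0.626, 0.219] pointing down, gripper open.
Joint ranges: [-2.83, 2.83], [-0.83, 2.19], [0.07, 2.5], [-1.14, 4.28], [0.01, 3], [-2.97, 2.97]. Speed limits (rad/s): [1.89, 1.89, 2.22, 3.14, 3.14, 3.14].

## Interface

Orientations are given as a unit quaternion [x, y, z, w].
In Python, from cell import telemetry, eyes, sign_off gives the robot as it stands.
- The arm moves only by the shell command python3 -m handwheel 'ROWS' [FORCE]. ROWS is JSON, a list of rows, each a list of 7 numbers: the closure, from -1 (fully open) to 1 (shut), so that 0 is half open, then the shift along the tool's x, y, z in units of 0.03 m (1.0 is 0.03 m), then the turn, a rotation vector about the tool's x, y, z in units of 4 degrees (1.0 is 4 degrees). A call has 1 to 5 rows; each row shifts and turns the commanded pose from where the row before left it, along the tool's axes as they then stand; what a row does not reach is not made up. A row lasts 1/10 s, in which the tool goes at most 50 mm and 8.59 degrees, less where a joint would pass 70% of its speed; a pose out of reach is approached as far as the arm can. A call with a number of a shift or a turn outside -1 to 1 is refused whole. A call with a gripper value outside its range is refused whole. The fingers move at their own pace and stop on an object; FORCE is the grip in N (left out, the last holds). Time passes only in rows, so rows that do not move let the fingers close. It gives the time, the measured TCP pose, the force, the opening and the grip force at its end, in the units of the state.
- telemetry.get_state(): the state, without advancing time (a new reading comes with each control period).
- eyes.grab_frame(name): name is "side" or "top" or "wrist"; returns a dict with "pixels" (420x560x3 uint8, red, green, blue), "z_map" (420x560 float32, m along the optical axis (not along the pixel's ray), 0 where there is no reading), "mtx" (3x3 intrinsics, pixels), "rvec" (rotation vector, rad) and "tvec" (3), from world to camera coordinates, as OpenCV has them. Camera axes: x right, y down, z forward; pixel columns grow to the right and rows downward; lengths in m; the calibration is good to about 2 mm. A picture is of the moment at which its call begins.
- sign_off(): hands the job in; it is judged then, once.
The state is a dict: "time": time; "joints": joint angles; "dq": joint speeds; "joint_torque": joint torques, N m; "ee_pos": TCP position; "eef_rot": TCP orientation; "wrist_force": force on the tool from outside, world axes, zero at the start; "moment": the same for the moment, N m; "grip_width": finger opening in m; "grip_force": force on a finger pad.
Only numpy, scipy, OpenCV 4.12 (cv2) and the standard library are available. Lean on these libraries where they do the work, as an engineer would, in place of code of your own. Each camera call takes 0.05 s, during which the arm holds its last target. There are 200 camera calls.

## Working session

There is one attempt and no reset: what is moved stays moved. The work goes in short steps, Python scripts to look and compute and a shell command to move; the robot and the scene stay as the last step left them, time stands still between calls to the robot, and variables do not carry over. Pictures are saved under pics/ and viewed, at most 14 in all, crops included, and the job is handed in when it is done.

```bash
ls; mkdir -p pics
cat > h.py <<'E'
import numpy as np, cv2, json
from cell import telemetry, eyes
from scipy.spatial.transform import Rotation as R
def grab(n):
    f=eyes.grab_frame(n); f['R']=cv2.Rodrigues(np.array(f['rvec'],float))[0]; f['t']=np.array(f['tvec'],float).ravel(); f['K']=np.array(f['mtx']); return f
def save(f,p,box=None,s=1):
    im=f['pixels'][:,:,::-1]
    if box: im=im[box[1]:box[3],box[0]:box[2]]
    cv2.imwrite('pics/'+p,cv2.resize(im,None,fx=s,fy=s,interpolation=cv2.INTER_CUBIC))
def ray(f,u,v,z):   # pixel -> world at height z
    d=f['R'].T@np.linalg.inv(f['K'])@np.array([u,v,1.]); c=-f['R'].T@f['t']
    return c+d*(z-c[2])/d[2]
def cloud(f):       # HxWx3 world points, nan where none
    z=f['z_map'].astype(float); v,u=np.indices(z.shape)
    P=np.stack([u,v,np.ones_like(u)],-1)@np.linalg.inv(f['K']).T*z[...,None]
    W=(P-f['t'])@f['R']; W[z<=0]=np.nan; return W
def proj(f,p):
    q=f['K']@(f['R']@np.array(p,float)+f['t']); return q[:2]/q[2]
E
python3 - <<'E'
from h import *
for n in ('top','side'):
    f=grab(n); save(f,n+'0.png',s=1.4); print(n,-f['R'].T@f['t'],f['R'][2],f['K'][0,0]); np.savez('pics/%s0.npz'%n,**f)
print(telemetry.get_state())
E
```

```text
pics
top [0.27366798 0.09198556 1.66463392] [ 0.16127279 -0.00659326 -0.98688784] 452.05384325125664
side [-0.01883037  1.3020031   0.83743553] [ 0.36078501 -0.80090545 -0.47789606] 474.4695113731547
{'time': 0.1, 'joints': array([-1.22379914e+00,  1.16430708e-01,  1.44217879e+00, -8.09994190e-06,
        1.58398650e+00, -3.78109650e-02]), 'dq': array([ 0.00195571, -0.00130124, -0.00237478,  0.00057733,  0.0002544 ,
        0.00134153]), 'joint_torque': array([ 1.70096624e-03, -7.22889447e+01, -6.23861146e+01,  7.82170426e-02,
        2.28177320e-02, -8.24893186e-05]), 'ee_pos': array([ 0.25330603, -0.6254816 ,  0.21799615]), 'eef_rot': array([ 9.81547253e-01,  1.91219084e-01, -8.12482925e-05, -4.95068549e-04]), 'wrist_force': array([-0.93036512, -0.16699801, -0.16099966]), 'moment': array([-0.01589742,  0.00420554, -0.01796064]), 'grip_force': 0.0, 'grip_width': 0.09277873711017064}
```

View pics/top0.png

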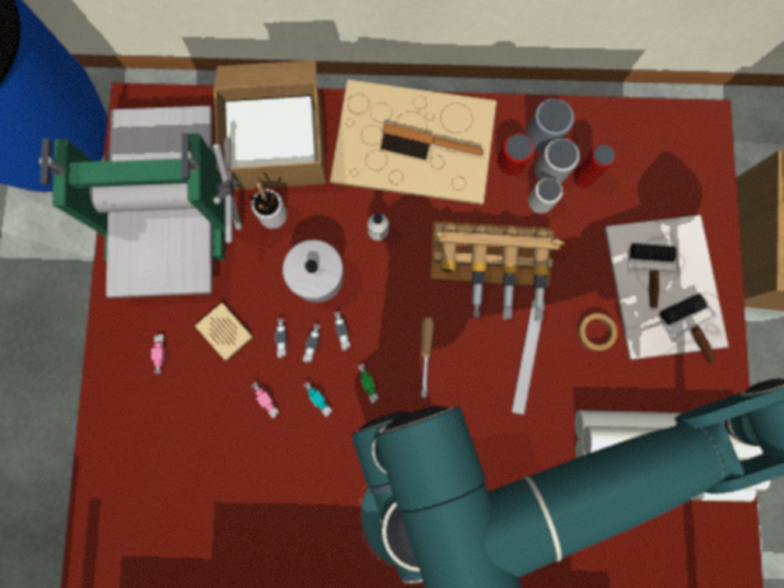

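View pics/side0.png

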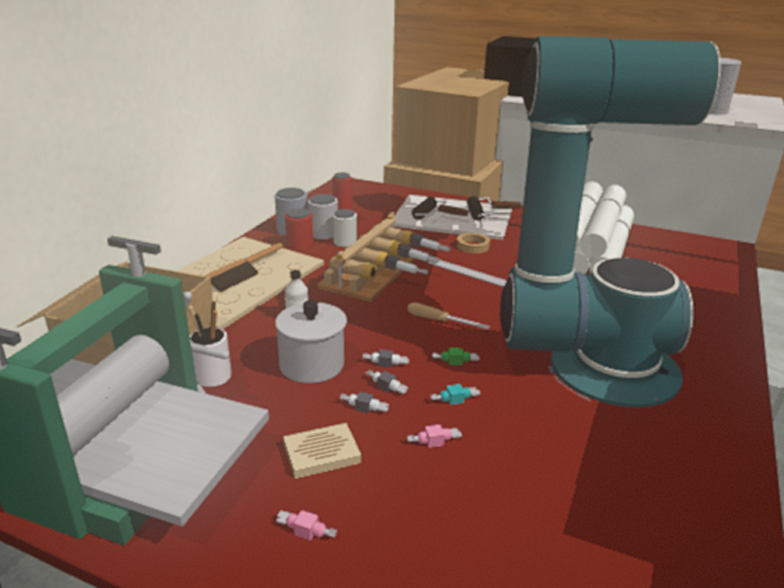

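Run:
```python
from h import *
f=dict(np.load('pics/top0.npz')); W=cloud(f)
save(f,'rack.png',(300,145,410,240),7)
px=lambda u,v:(np.round(W[int(v/1.4),int(u/1.4)],3))
for n,u,v in (('knob',312,266),('lidtop',330,280),('bottle',378,228),('s1',281,337),('s2',312,342),('s3',342,330),('h4',449,255),('b3',479,290),('b2',510,290),('b1',541,295),('rackBL',434,278),('rackBR',550,283),('rackTL',435,226),('gouge',427,335),('rule',525,370),('tape',598,318),('block',223,331)): print(n,px(u,v))
hsv=cv2.cvtColor(f['pixels'],cv2.COLOR_RGB2HSV)
# raised items in workspace, by height
m=((W[...,2]>.012)&(W[...,2]<.05)&(hsv[...,1]<90)&(W[...,0]>.2)&(W[...,0]<.75)).astype(np.uint8)
n,l,s,c=cv2.connectedComponentsWithStats(m)
for i in range(1,n):
    if s[i,4]>40:
        P=W[l==i][:,:2]; mu=P.mean(0); w,V=np.linalg.eigh(np.cov(P.T)); print('low',c[i].round(),s[i,4],mu.round(3),'ang',np.degrees(np.arctan2(V[1,1],V[0,1])).round(),'len',(4*np.sqrt(w)).round(3))
```

```text
knob [0.599 0.272 0.148]
lidtop [0.571 0.228 0.121]
bottle [0.718 0.111 0.093]
s1 [0.437 0.358 0.026]
s2 [0.424 0.276 0.032]
s3 [0.46  0.199 0.022]
h4 [ 0.654 -0.071  0.076]
b3 [ 0.566 -0.152  0.07 ]
b2 [ 0.568 -0.231  0.067]
b1 [ 0.558 -0.309  0.074]
rackBL [ 0.607 -0.041  0.01 ]
rackBR [ 0.6   -0.347  0.013]
rackTL [ 0.75  -0.039  0.01 ]
gouge [ 0.451 -0.023  0.032]
rule [ 0.369 -0.283  0.005]
tape [ 0.509 -0.475  0.016]
block [0.448 0.507 0.024]
low [194. 159.] 41 [0.739 0.395] ang 97.0 len [0.017 0.067]
low [475. 208.] 2981 [ 0.584 -0.654] ang -168.0 len [0.305 0.377]
low [231. 210.] 56 [0.549 0.25 ] ang 114.0 len [0.037 0.136]
low [160. 236.] 500 [0.448 0.506] ang -136.0 len [0.115 0.16 ]
low [243. 236.] 139 [0.458 0.201] ang -163.0 len [0.026 0.097]
low [200. 241.] 148 [0.434 0.358] ang -175.0 len [0.027 0.099]
low [222. 245.] 148 [0.422 0.277] ang 166.0 len [0.027 0.1  ]
low [303. 269.] 67 [ 0.344 -0.018] ang 177.0 len [0.01  0.128]
low [415. 300.] 81 [ 0.242 -0.418] ang 145.0 len [0.049 0.103]
```

View pics/rack.png

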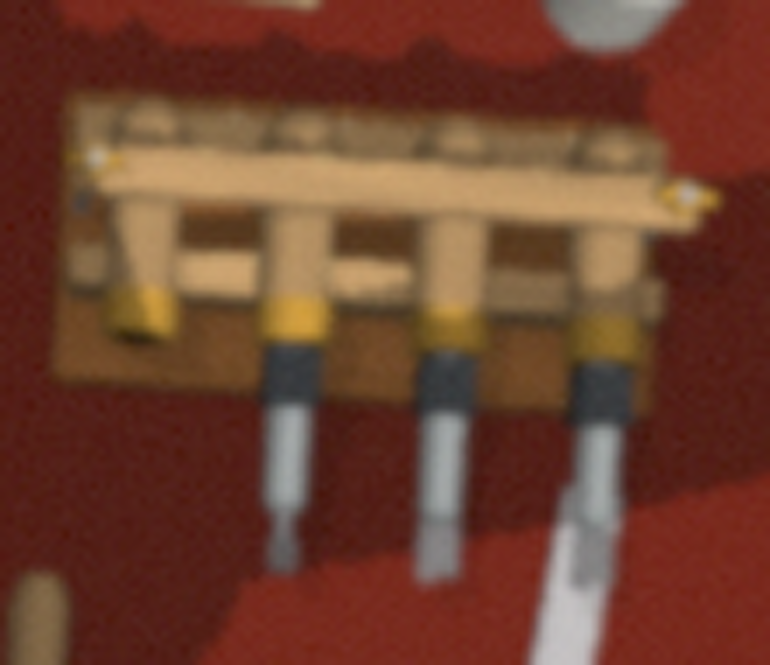

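Run:
```python
from h import *
f=dict(np.load('pics/top0.npz')); W=cloud(f)
hsv=cv2.cvtColor(f['pixels'],cv2.COLOR_RGB2HSV)
for name,v0,v1,u0,u1,m in (('bolster',190,208,335,395,(hsv[...,2]<90)&(hsv[...,2]>30)&((hsv[...,1]<110))&(W[...,2]>.05)),('brass',184,200,310,395,(hsv[...,0]>17)&(hsv[...,0]<30)&(hsv[...,1]>180)&(W[...,2]>.05)),):
    M=np.zeros(m.shape,np.uint8); M[v0:v1,u0:u1]=m[v0:v1,u0:u1]
    n,l,s,c=cv2.connectedComponentsWithStats(M)
    for i in range(1,n):
        if s[i,4]>15: print(name,c[i].round(1),s[i,4],ray(f,*c[i],.079).round(4),W[l==i].mean(0).round(4))
h=(W[...,2]>.058)&(W[...,2]<.09)&(W[...,0]>.45)&(W[...,0]<.61)
for y in (-.15,-.23,-.31):
    P=W[h&(abs(W[...,1]-y)<.03)]; w,V=np.linalg.eigh(np.cov(P[:,:2].T)); print(y,P.mean(0).round(4),len(P),np.degrees(np.arctan(V[1,1]/V[0,1])), P[:,0].min())
m=(hsv[...,0]>8)&(hsv[...,0]<20)&(abs(W[...,2]-.015)<.006)&(W[...,0]>.58)&(W[...,0]<.78)&(W[...,1]<0)&(W[...,1]>-.4)
print(cv2.minAreaRect(W[m][:,:2].astype(np.float32)), W[m].min(0),W[m].max(0))
s=telemetry.get_state(); print(s['ee_pos'],R.from_quat(s['eef_rot']).as_matrix().round(3))
```

```text
bolster [341.1 198.1] 72 [ 0.596 -0.147  0.079] [ 0.5966 -0.1474  0.076 ]
bolster [363.1 199.5] 74 [ 0.5933 -0.2261  0.079 ] [ 0.5942 -0.2269  0.0747]
bolster [385.2 201.2] 73 [ 0.5892 -0.3051  0.079 ] [ 0.5901 -0.3062  0.0745]
-0.15 [ 0.5698 -0.1462  0.0707] 162 -1.9582970306536336 0.5042462525291458
-0.23 [ 0.566  -0.2259  0.0694] 178 -2.095193599354 0.49655440023972375
-0.31 [ 0.5658 -0.3056  0.07  ] 187 -1.3716698030749004 0.49471470041526394
((0.6780313849449158, -0.20260381698608398), (0.3441520035266876, 0.16243800520896912), 88.00743865966797) [ 0.59477052 -0.37558034  0.0090036 ] [ 0.76327116 -0.02909899  0.02098873]
[ 0.25330603 -0.6254816   0.21799615] [[ 0.927  0.375 -0.   ]
 [ 0.375 -0.927  0.001]
 [ 0.    -0.001 -1.   ]]
```

```bash
cat > go.py <<'E'
# usage: go.py x y z heading_deg(tool x)  -> units still to go (turn first, then shifts in the turned frame); tool pointing down
import sys; from h import *
x,y,z,hd=map(float,sys.argv[1:5]); s=telemetry.get_state()
Rc=R.from_quat(s['eef_rot']); h=np.radians(hd)
Rt=R.from_matrix(np.array([[np.cos(h),np.sin(h),0],[np.sin(h),-np.cos(h),0],[0,0,-1]]))
d=np.array([x,y,z])-s['ee_pos']
print('turn',(np.degrees((Rc.inv()*Rt).as_rotvec())/4).round(2),'shift after turn',(Rt.inv().apply(d)/.03).round(2),'| pos',s['ee_pos'].round(4),'F',s['wrist_force'].round(1),'w',round(s['grip_width'],4),'gf',round(s['grip_force'],1),'t',round(s['time'],1),'q6',s['joints'][5].round(2))
E
M="python3 -m handwheel"
python3 -m handwheel '[[-0.2,0,0,0,0,0,1],[-0.2,0,0,0,0,0,1],[-0.2,0,0,0,0,0,1],[-0.2,0,0,0,0,0,1],[-0.2,0,0,0,0,0,1]]' 40
python3 -m handwheel '[[-0.2,0,0,0,0,0,1],[-0.2,0.77,-0.98,0,0,0,0],[-0.2,0.77,-0.98,0,0,0,0],[-0.2,0.77,-0.98,0,0,0,0],[-0.2,0.77,-0.98,0,0,0,0]]' >/dev/null
python3 -m handwheel '[[-0.2,0.77,-0.98,0,0,0,0],[-0.2,0.77,-0.98,0,0,0,0],[-0.2,0.77,-0.98,0,0,0,0],[-0.2,0.77,-0.98,0,0,0,0],[-0.2,0.77,-0.98,0,0,0,0]]'  >/dev/null
python3 -m handwheel '[[-0.2,0.77,-0.98,0,0,0,0],[-0.2,0.77,-0.98,0,0,0,0],[-0.2,0.77,-0.98,0,0,0,0],[-0.2,0.77,-0.98,0,0,0,0],[-0.2,0,0,0,0,0,0]]'  >/dev/null
python3 go.py 0.592 -0.226 0.19 -2.2
python3 - <<'E'
from h import *
f=grab('wrist'); save(f,'w1.png',s=1.4); np.savez('pics/w1.npz',**f); print(-f['R'].T@f['t'],f['R'][2])
E
```

```text
time: 0.6
ee_pos: [0.2533, -0.6255, 0.2182]
eef_rot: [1.0, 0.016, -0.0, -0.0]
wrist_force: [0.1, 0.0, 0.0]
grip_width: 0.0581
grip_force: 0.0
turn [-0.01  0.01  0.11] shift after turn [ 0.76 -0.86  0.93] | pos [ 0.5684 -0.2509  0.218 ] F [-1.3 -1.  -0.5] w 0.0557 gf 0.0 t 2.1 q6 1.14
[ 0.64502711 -0.2537355   0.38451537] [-0.27685842  0.00935173 -0.96086521]
```

View pics/w1.png

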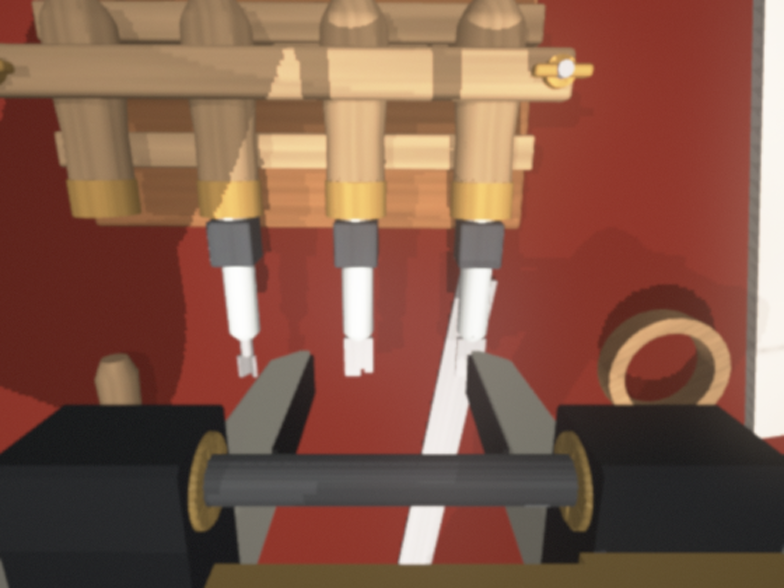

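```bash
python3 - <<'E'
from h import *
f=dict(np.load('pics/w1.npz')); W=cloud(f)
hsv=cv2.cvtColor(f['pixels'],cv2.COLOR_RGB2HSV)
g=(hsv[...,2]<120)&(hsv[...,1]<80)
for u0,u1 in ((145,190),(235,275),(323,363)):
    m=np.zeros(g.shape,bool); m[153:193,u0:u1]=g[153:193,u0:u1]; m&=W[...,2]>.07
    P=W[m]; v,u=np.where(m); r=cv2.minAreaRect(P[:,:2].astype(np.float32)); print(np.round(P.mean(0),4),P[:,2].max().round(4),r)
# chisel/collar axis direction and brass mouth edge
for u0,u1 in ((190,250),(275,300),(360,375)):pass
br=(hsv[...,0]>17)&(hsv[...,0]<30)&(hsv[...,1]>150)&(W[...,2]>.06)
for u0,u1 in ((45,100),(140,190),(230,280),(320,370)):
    m=np.zeros(g.shape,bool); m[120:160,u0:u1]=br[120:160,u0:u1]; P=W[m]; print('brass',P.mean(0).round(4),P.min(0).round(4), P.max(0).round(4),len(P))
E
python3 go.py 0.592 -0.226 0.19 -2.2
```

```text
[ 0.5959 -0.1509  0.0761] 0.0793 ((0.5951470732688904, -0.15026399493217468), (0.027685387060046196, 0.02927577868103981), 88.02225494384766)
[ 0.5974 -0.2338  0.076 ] 0.0794 ((0.5929124355316162, -0.23026002943515778), (0.027006790041923523, 0.02778724581003189), 86.3830337524414)
[ 0.5886 -0.3081  0.0759] 0.079 ((0.5892207622528076, -0.30925658345222473), (0.027689801529049873, 0.02955709397792816), 88.76421356201172)
turn [-0.01  0.01  0.1 ] shift after turn [ 0.79 -0.91  0.94] | pos [ 0.5673 -0.2524  0.2181] F [ 0.4 -0.3 -0.5] w 0.0556 gf 0.0 t 2.1 q6 1.14<stdin>:12: RuntimeWarning: Mean of empty slice.
  ret = um.true_divide(
Traceback (most recent call last):
ValueError: zero-size array to reduction operation minimum which has no identity
```

```bash
python3 -m handwheel '[[-0.2,0.42,-0.4,0,0,0,0.1],[-0.2,0.42,-0.4,0,0,0,0],[-0.2,0,0,1,0,0,0],[-0.2,0,0,1,0,0,0],[-0.2,0,0,1,0,0,0]]' >/dev/null
python3 -m handwheel '[[-0.2,0,0,1,0,0,0],[-0.2,0,0,0.9,0,0,0],[-0.2,0,0,0.8,0,0,0],[-0.2,0,0,0,0,0,0]]' >/dev/null
python3 go.py 0.593 -0.229 0.046 -2.1
python3 - <<'E'
from h import *
f=grab('wrist'); save(f,'w2.png',s=1.2)
E
```

```text
turn [-0.03  0.07 -0.07] shift after turn [ 0.07 -0.05 -0.06] | pos [ 0.5909 -0.2305  0.0441] F [ 0.4 -0.3 -0.2] w 0.0557 gf 0.0 t 3.0 q6 1.2
```

View pics/w2.png

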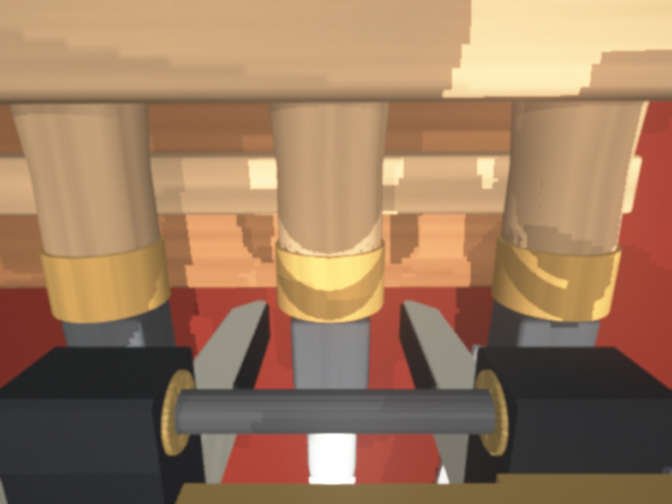

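```bash
python3 -m handwheel '[[0.2,0.07,0,0,0,0,-0.07],[1,0,0,0,0,0,0],[1,0,0,0,0,0,0],[1,0,0,0,0,0,0],[1,0,0,0,0,0,0]]' 40
python3 -m handwheel '[[1,0,0,0,0,0,0],[1,0,0,0,0,0,0],[1,-0.3,0,0,0,0,0],[1,-0.3,0,0,0,0,0],[1,0,0,0,0,0,0]]' 40
python3 go.py 0.593 -0.229 0.046 -2.1
```

```text
time: 3.6
ee_pos: [0.5949, -0.231, 0.0483]
eef_rot: [1.0, -0.018, 0.0, 0.0]
wrist_force: [-1.9, 0.6, 3.7]
grip_width: 0.0279
grip_force: 39.8
time: 4.1
ee_pos: [0.5753, -0.2302, 0.0473]
eef_rot: [1.0, -0.018, -0.001, -0.0]
wrist_force: [0.0, 1.0, -1.7]
grip_width: 0.0276
grip_force: 39.8
turn [-0.    0.02  0.  ] shift after turn [ 0.59 -0.06  0.04] | pos [ 0.5753 -0.2302  0.0473] F [ 0.   1.  -1.7] w 0.0276 gf 39.8 t 4.1 q6 1.19
```

```bash
python3 -m handwheel '[[1,-0.95,0,0,0,0,0],[1,-0.95,0,0,0,0,0],[1,-0.95,0,0,0,0,0],[1,-0.95,0,0,0,0,0],[1,-0.95,0,0,0,0,0]]' 
python3 -m handwheel '[[1,-0.95,0,0,0,0,0],[1,0,0,0,0,0,0]]' 
python3 -m handwheel '[[1,0,0,0,0,0,-1],[1,0,0,0,0,0,-1],[1,0,0,0,0,0,-1],[1,0,0,0,0,0,-1],[1,0,0,0,0,0,-1]]' 
python3 -m handwheel '[[1,0,0,0,0,0,-1],[1,0,0,0,0,0,-1],[1,0,0,0,0,0,-1],[1,0,0,0,0,0,-1],[1,0,0,0,0,0,-1]]' >/dev/null
python3 -m handwheel '[[1,0,0,0,0,0,-1],[1,0,0,0,0,0,-1],[1,0,0,0,0,0,-1],[1,0,0,0,0,0,-1],[1,0,0,0,0,0,-1]]' >/dev/null
python3 -m handwheel '[[1,0,0,0,0,0,-1],[1,0,0,0,0,0,-1],[1,0,0,0,0,0,-1],[1,0,0,0,0,0,-1],[1,0,0,0,0,0,-1]]' >/dev/null
python3 -m handwheel '[[1,0,0,0,0,0,-1],[1,0,0,0,0,0,-1],[1,0,0,0,0,0,-1],[1,0,0,0,0,0,-1],[1,0,0,0,0,0,-1]]' >/dev/null
python3 -m handwheel '[[1,0,0,0,0,0,-1],[1,0,0,0,0,0,-1],[1,0,0,0,0,0,-1],[1,0,0,0,0,0,-1],[1,0,0,0,0,0,-1]]' >/dev/null
python3 -m handwheel '[[1,0,0,0,0,0,-1],[1,0,0,0,0,0,-1],[1,0,0,0,0,0,-1],[1,0,0,0,0,0,-1],[1,0,0,0,0,0,-1]]' >/dev/null
python3 -m handwheel '[[1,0,0,0,0,0,-1],[1,0,0,0,0,0,-1],[1,0,0,0,0,0,-1],[1,0,0,0,0,0,-1],[1,0,0,0,0,0,-1]]' >/dev/null
python3 -m handwheel '[[1,0,0,0,0,0,-1],[1,0,0,0,0,0,-1],[1,0,0,0,0,0,-1],[1,0,0,0,0,0,-1],[1,0,0,0,0,0,-1]]' 
python3 go.py 0.41 -0.223 0.047 177.9
python3 - <<'E'
from h import *
a=grab('top'); b=grab('wrist'); c=grab('side'); np.savez('pics/t3.npz',**a); np.savez('pics/w3.npz',**b)
im=np.hstack([cv2.resize(a['pixels'][140:300,280:440],(400,400)),cv2.resize(b['pixels'][60:340,120:400],(400,400))]); cv2.imwrite('pics/m3.png',im[:,:,::-1])
E
```

```text
time: 4.6
ee_pos: [0.4329, -0.2249, 0.0472]
eef_rot: [1.0, -0.018, -0.0, -0.0]
wrist_force: [-0.6, 0.3, -1.6]
grip_width: 0.0278
grip_force: 39.8
time: 4.8
ee_pos: [0.4033, -0.2239, 0.0473]
eef_rot: [1.0, -0.019, -0.0, 0.0]
wrist_force: [-0.6, 0.5, -1.2]
grip_width: 0.0275
grip_force: 39.8
time: 5.3
ee_pos: [0.406, -0.2241, 0.0475]
eef_rot: [0.988, 0.157, -0.0, -0.0]
wrist_force: [-0.0, -0.4, -1.7]
grip_width: 0.0277
grip_force: 39.8
time: 9.3
ee_pos: [0.406, -0.2241, 0.0475]
eef_rot: [0.017, 1.0, 0.0, -0.0]
wrist_force: [-0.4, 0.4, -0.9]
grip_width: 0.0276
grip_force: 39.9
turn [ 0.   -0.    0.05] shift after turn [-0.13  0.04  0.02] | pos [ 0.406  -0.2241  0.0475] F [-0.4  0.4 -0.9] w 0.0276 gf 39.9 t 9.3 q6 -2.1
```

View pics/m3.png

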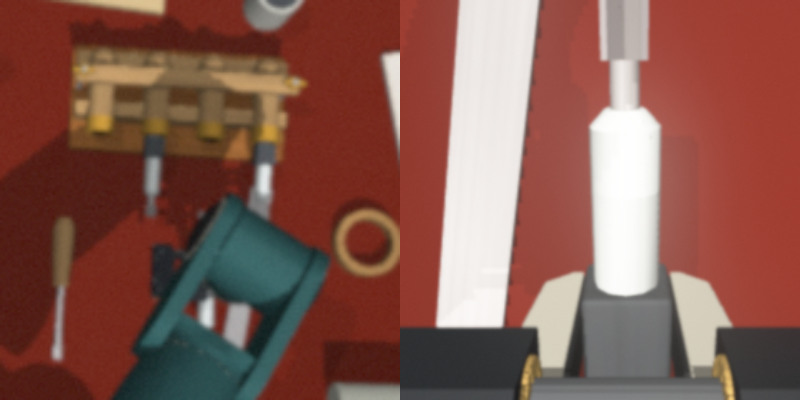

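```bash
cat > ax.py <<'E'
import sys; from h import *
def axis(f,c):   # collar/end pts near held blade, outside fingers; world
    W=cloud(f); s=telemetry.get_state(); T=R.from_quat(s['eef_rot']); P=T.inv().apply((W.reshape(-1,3)-s['ee_pos']))
    P=P[~np.isnan(P[:,0])]; P=P[(P[:,0]>.018)&(P[:,0]<.105)&(abs(P[:,1])<.02)&(P[:,2]<.02)&(P[:,2]>-.06)]
    for a in np.arange(.02,.1,.01):
        Q=P[(P[:,0]>a)&(P[:,0]<a+.01)]
        if len(Q)>5: print(a.round(3),len(Q),'y',Q[:,1].min().round(4),Q[:,1].max().round(4),'mid',((Q[:,1].min()+Q[:,1].max())/2).round(4),'top z',np.percentile(Q[:,2],3).round(4))
if __name__=='__main__': axis(grab('wrist'),0)
E
python3 ax.py
python3 - <<'E'
from h import *
f=grab('side'); print(f['pixels'].shape); p=proj(f,[.42,-.224,.065]).astype(int); print(p); save(f,'s3.png',(p[0]-50,p[1]-50,p[0]+60,p[1]+35),6)
E
```

```text
0.02 978 y -0.0111 0.0099 mid -0.0006 top z -0.0269
0.03 1038 y -0.0113 0.0097 mid -0.0008 top z -0.0275
0.04 1101 y -0.0111 0.0094 mid -0.0008 top z -0.0283
0.05 1219 y -0.0113 0.0096 mid -0.0009 top z -0.0292
0.06 1063 y -0.0115 0.0094 mid -0.001 top z -0.0292
0.07 541 y -0.0051 0.0031 mid -0.001 top z -0.0246
0.08 885 y -0.0076 0.0052 mid -0.0012 top z -0.0256
0.09 743 y -0.0077 0.0051 mid -0.0013 top z -0.0262
(420, 560, 3)
[331 187]
```

View pics/s3.png

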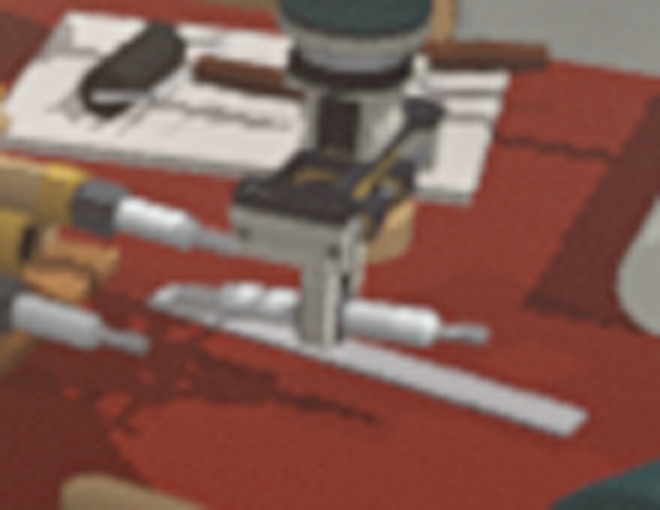

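```bash
python3 -m handwheel '[[1,0,0.05,-0.07,0,0,0.12],[1,0,0,0,0,-0.45,0],[1,0,0,0,0,-0.45,0],[1,0,0,0,0,0,0]]' >/dev/null
python3 ax.py | cut -c1-90
python3 -m handwheel '[[1,-0.8,0,0.05,0,0,0],[1,-0.8,0,0.05,0,0,0],[1,-0.8,0,0.05,0,0,0],[1,-0.6,0,0.04,0,0,0],[1,0,0,0,0,0,0]]' 
python3 go.py 0.594 -0.23 0.05 177.9
python3 - <<'E'
from h import *
f=grab('side'); p=proj(f,[.5,-.224,.065]).astype(int); save(f,'s4.png',(p[0]-50,p[1]-40,p[0]+50,p[1]+35),7)
E
```

```text
0.02 981 y -0.011 0.01 mid -0.0005 top z -0.027
0.03 1034 y -0.0112 0.0097 mid -0.0007 top z -0.0275
0.04 1113 y -0.0113 0.0095 mid -0.0009 top z -0.0282
0.05 1209 y -0.0112 0.0097 mid -0.0008 top z -0.029
0.06 1068 y -0.0113 0.0095 mid -0.0009 top z -0.029
0.07 551 y -0.005 0.0032 mid -0.0009 top z -0.0246
0.08 877 y -0.0075 0.0054 mid -0.001 top z -0.0255
0.09 752 y -0.0076 0.0052 mid -0.0012 top z -0.0261
time: 10.5
ee_pos: [0.4973, -0.2266, 0.0495]
eef_rot: [0.022, 0.999, -0.001, 0.031]
wrist_force: [-0.1, -0.5, -1.2]
grip_width: 0.0279
grip_force: 39.9
turn [-0.   0.9 -0.1] shift after turn [-3.22  0.01 -0.02] | pos [ 0.4973 -0.2266  0.0495] F [-0.1 -0.5 -1.2] w 0.0279 gf 39.9 t 10.5 q6 -2.02
```

View pics/s4.png

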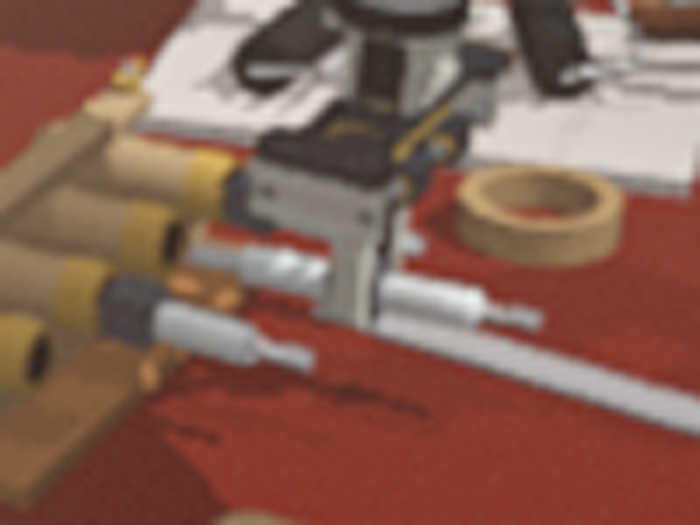

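Run:
```python
from h import *
f=grab('side'); p=proj(f,[.5,-.224,.065]).astype(int); o=np.array([p[0]-50,p[1]-40])
for x in (.40,.43,.46,.48,.52,.55,.58,.595,.608): print(x,[((proj(f,[x,-.2295-.0367*(x-.594),z])-o+.5)*7-.5).round() for z in (.062,.065)])
for n,y in ((3,.08),(4,.16)):print(n,((proj(f,[.609+.0367*y,-.2295-.0006+y,.065])-o+.5)*7-.5).round())
W=cloud(f)
# held blade collar pixels: bright, camera-facing side; vertical extents by column
im=f['pixels'].min(2)
for u in (-38,-40,-44,-12,-8,-4,0,4,8,12,16):
    c=p[0]+u; col=im[p[1]-25:p[1]+20,c]; b=np.where(col>120)[0]+p[1]-25; print(u,((c-o[0]+.5)*7).round(),[int((k-o[1]+.5)*7) for k in b])
```

```text
0.4 [array([533., 326.]), array([533., 321.])]
0.43 [array([479., 314.]), array([479., 309.])]
0.46 [array([426., 303.]), array([426., 298.])]
0.48 [array([391., 295.]), array([391., 290.])]
0.52 [array([321., 280.]), array([322., 275.])]
0.55 [array([270., 268.]), array([270., 263.])]
0.58 [array([220., 257.]), array([220., 252.])]
0.595 [array([195., 252.]), array([195., 247.])]
0.608 [array([173., 247.]), array([173., 242.])]
3 [108. 298.]
4 [ 39. 359.]
-38 88.0 []
-40 74.0 []
-44 46.0 []
-12 270.0 [108, 115, 122, 129, 171, 178, 206, 248, 255, 262, 269, 276, 283, 346, 353]
-8 298.0 [108, 115, 122, 129, 185, 206, 213, 220, 255, 262, 269, 276, 283, 353, 360]
-4 326.0 [108, 192, 220, 227, 262, 269, 276, 304]
0 354.0 [227, 234]
4 382.0 [283, 290, 297, 318, 325, 332]
8 410.0 [213, 220, 227, 234, 241, 248, 276, 283, 290, 297, 304, 311, 318, 325, 332, 339]
12 438.0 [283, 290, 297, 304, 311, 318, 325, 332, 339, 346]
16 466.0 [290, 297, 304, 311, 318, 325, 332, 339, 346, 353]
```

```bash
python3 -m handwheel '[[1,-0.4,0,0.025,0,0,0],[1,-0.4,0,0.025,0,0,0],[1,0,0,0,0,0,0]]' 
python3 -m handwheel '[[1,-0.4,0,0.025,0,0,0],[1,-0.2,0,0.01,0,0,0],[1,0,0,0,0,0,0]]' 
python3 go.py 0.594 -0.23 0.05 177.9
```

```text
time: 10.9
ee_pos: [0.5212, -0.2278, 0.0499]
eef_rot: [0.022, 0.999, -0.001, 0.032]
wrist_force: [-0.3, -1.1, -1.9]
grip_width: 0.0279
grip_force: 39.9
time: 11.2
ee_pos: [0.5387, -0.2285, 0.0497]
eef_rot: [0.022, 0.999, -0.001, 0.031]
wrist_force: [-0.5, -0.6, -2.2]
grip_width: 0.0281
grip_force: 39.9
turn [-0.    0.9  -0.11] shift after turn [-1.84  0.02 -0.01] | pos [ 0.5387 -0.2285  0.0497] F [-0.5 -0.6 -2.2] w 0.0281 gf 39.9 t 11.2 q6 -1.99
```

Chisel tip is inside the bore without contact force; continue while watching the force.

```bash
python3 -m handwheel '[[1,-0.3,0,0.02,0,0,0],[1,-0.3,0,0.02,0,0,0],[1,0,0,0,0,0,0]]' |tail -4
python3 -m handwheel '[[1,-0.3,0,0.02,0,0,0],[1,-0.3,0,0.02,0,0,0],[1,0,0,0,0,0,0]]' |tail -4
python3 -m handwheel '[[1,-0.3,0,0.02,0,0,0],[1,0,0,0,0,0,0]]' |tail -4
python3 go.py 0.594 -0.23 0.05 177.9
```

```text
eef_rot: [0.022, 0.999, -0.001, 0.032]
wrist_force: [2.3, -1.4, 2.1]
grip_width: 0.0281
grip_force: 39.9
eef_rot: [0.022, 0.999, -0.001, 0.032]
wrist_force: [4.6, 1.5, 3.7]
grip_width: 0.0278
grip_force: 40.0
eef_rot: [0.022, 0.999, -0.001, 0.032]
wrist_force: [4.8, 2.4, 3.0]
grip_width: 0.0273
grip_force: 40.0
turn [-0.    0.91 -0.11] shift after turn [-0.34  0.02 -0.  ] | pos [ 0.5839 -0.2304  0.05  ] F [4.8 2.4 3. ] w 0.0273 gf 40.0 t 12.0 q6 -1.96
```

```bash
python3 -m handwheel '[[1,-0.2,0,0.01,0,0,0],[1,0,0,0,0,0,0]]' |sed -n '2p;4p'
python3 -m handwheel '[[1,-0.1,0,0.01,0,0,0],[1,0,0,0,0,0,0]]' |sed -n '2p;4p'
python3 -m handwheel '[[1,-0.1,0,0.01,0,0,0],[1,0,0,0,0,0,0]]' |sed -n '2p;4p'
python3 go.py 0.594 -0.23 0.05 177.9
```

```text
ee_pos: [0.5894, -0.2306, 0.05]
wrist_force: [-0.1, 3.8, 4.1]
ee_pos: [0.592, -0.2306, 0.0499]
wrist_force: [-4.1, 4.2, 7.4]
ee_pos: [0.5938, -0.2307, 0.0496]
wrist_force: [-16.7, 5.8, 13.8]
turn [ 0.01  0.85 -0.11] shift after turn [-0.01  0.02 -0.01] | pos [ 0.5938 -0.2307  0.0496] F [-16.7   5.8  13.8] w 0.0275 gf 40.0 t 12.6 q6 -1.95
```

```bash
python3 -m handwheel '[[1,-0.07,0,0,0,0,0],[1,0,0,0,0,0,0]]' |sed -n '2p;4p'
python3 -m handwheel '[[-0.2,0,0,0,0,0,0],[-0.2,0,0,0,0,0,0],[-0.2,0,0,0,0,0,0],[-0.2,0,0,0,0,0,0]]' |sed -n '2p;4,5p'
python3 -m handwheel '[[-0.2,0,0,-1,0,0,0],[-0.2,0,0,-1,0,0,0],[-0.2,0,0,-1,0,0,0],[-0.2,0,0,-1,0,0,0],[-0.2,0,0,0,0,0.88,0]]' |sed -n '2p;4,5p'
python3 go.py 0.588 -0.308 0.17 -2.1
python3 - <<'E'
from h import *
f=grab('side');np.savez('pics/s5.npz',**f); p=proj(f,[.56,-.228,.065]).astype(int); save(f,'s5.png',(p[0]-40,p[1]-40,p[0]+60,p[1]+35),7)
E
```

```text
ee_pos: [0.5945, -0.2307, 0.0494]
wrist_force: [-29.5, 7.2, 18.4]
ee_pos: [0.5972, -0.2312, 0.0495]
wrist_force: [0.3, 0.0, -0.3]
grip_width: 0.0536
ee_pos: [0.5903, -0.2315, 0.1747]
wrist_force: [-0.1, 0.6, -0.5]
grip_width: 0.0559
turn [ 0.17  0.06 44.88] shift after turn [0.02 2.55 0.16] | pos [ 0.5903 -0.2315  0.1747] F [-0.1  0.6 -0.5] w 0.0559 gf 0.0 t 13.7 q6 -1.94
```

View pics/s5.png

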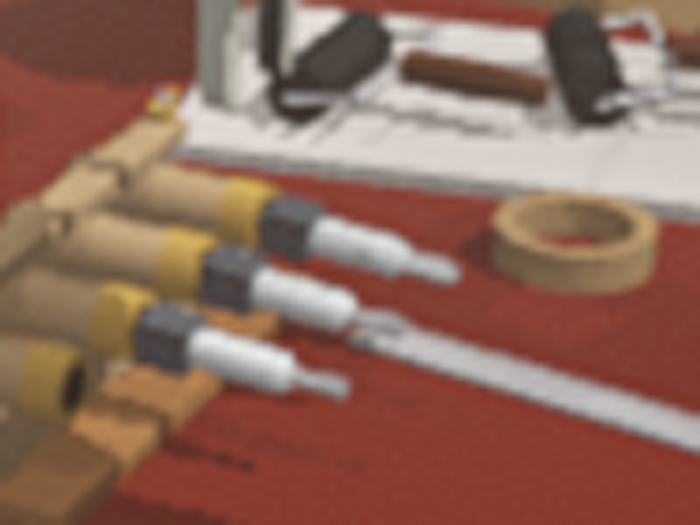

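```bash
python3 -m handwheel '[[-0.2,0,0,0,0,0.02,-0.11],[-0.2,-0.02,-0.87,0,0,0,0],[-0.2,-0.02,-0.86,0,0,0,0],[-0.2,-0.02,-0.86,0,0,0,0],[-0.2,0,0,0,0,0,0]]' |sed -n '2p;4,5p'
python3 go.py 0.5892 -0.3093 0.0465 177.9
python3 -m handwheel '[[-0.2,0,0,0.8,0,0,0],[-0.2,0,0,0.8,0,0,0],[-0.2,0,0,0.8,0,0,0],[-0.2,0,0,0.8,0,0,0],[-0.2,0,0,0,0,0,0]]' |sed -n '2p;4,5p'
python3 go.py 0.5892 -0.3093 0.0465 177.9
```

```text
ee_pos: [0.5879, -0.3107, 0.1678]
wrist_force: [-0.2, 0.3, 0.3]
grip_width: 0.0557
turn [ 0.   -0.01 -0.03] shift after turn [-0.04  0.05  4.04] | pos [ 0.5879 -0.3107  0.1678] F [-0.2  0.3  0.3] w 0.0557 gf 0.0 t 14.2 q6 -2.06
ee_pos: [0.5869, -0.307, 0.0691]
wrist_force: [0.1, -0.9, -0.3]
grip_width: 0.0558
turn [ 0.04 -0.06  0.  ] shift after turn [-0.08 -0.07  0.75] | pos [ 0.5869 -0.307   0.0691] F [ 0.1 -0.9 -0.3] w 0.0558 gf 0.0 t 14.8 q6 -2.06
```

```bash
python3 -m handwheel '[[-0.2,-0.08,-0.05,0.4,0,0,0],[-0.2,0,0,0.33,0,0,0],[-0.2,0,0,0,0,0,0]]' |sed -n '2p;4,5p'
python3 go.py 0.5892 -0.3093 0.0465 177.9
python3 -m handwheel '[[0.2,0,0,0,0,0,0],[1,0,0,0,0,0,0],[1,0,0,0,0,0,0],[1,0,0,0,0,0,0],[1,0,0,0,0,0,0]]' 40 |sed -n '2,6p'
python3 -m handwheel '[[1,0,0,0,0,0,0],[1,0,0,0,0,0,0],[1,0.3,0,0,0,0,0],[1,0.3,0,0,0,0,0],[1,0,0,0,0,0,0]]' |sed -n '2,6p'
python3 go.py 0.5892 -0.3093 0.0465 177.9
```

```text
ee_pos: [0.5906, -0.3098, 0.0504]
wrist_force: [-1.0, 0.2, 0.6]
grip_width: 0.0559
turn [ 0.01 -0.01 -0.  ] shift after turn [0.05 0.02 0.13] | pos [ 0.5906 -0.3098  0.0504] F [-1.   0.2  0.6] w 0.0559 gf 0.0 t 15.1 q6 -2.06
ee_pos: [0.591, -0.3102, 0.0519]
eef_rot: [0.018, 1.0, -0.0, 0.0]
wrist_force: [-0.7, -0.1, 2.6]
grip_width: 0.0276
grip_force: 40.0
ee_pos: [0.5715, -0.3093, 0.0511]
eef_rot: [0.019, 1.0, 0.0, -0.0]
wrist_force: [-0.8, 0.7, -1.3]
grip_width: 0.0281
grip_force: 40.0
turn [ 0.01 -0.01 -0.01] shift after turn [-0.59  0.02  0.15] | pos [ 0.5715 -0.3093  0.0511] F [-0.8  0.7 -1.3] w 0.0281 gf 40.0 t 16.1 q6 -2.07
```

```bash
python3 -m handwheel '[[1,0.95,0,0,0,0,0],[1,0.95,0,0,0,0,0],[1,0.95,0,0,0,0,0],[1,0.95,0,0,0,0,0],[1,0.95,0,0,0,0,0]]' >/dev/null
python3 -m handwheel '[[1,0.95,0,0,0,0,0],[1,0,0,0,0,0,0]]' |sed -n '2p;4,6p'
python3 ax.py | cut -c1-90
python3 -m handwheel '[[1,0,0,0,0,0,1],[1,0,0,0,0,0,1],[1,0,0,0,0,0,1],[1,0,0,0,0,0,1],[1,0,0,0,0,0,1]]' >/dev/null
python3 -m handwheel '[[1,0,0,0,0,0,1],[1,0,0,0,0,0,1],[1,0,0,0,0,0,1],[1,0,0,0,0,0,1],[1,0,0,0,0,0,1]]' >/dev/null
python3 -m handwheel '[[1,0,0,0,0,0,1],[1,0,0,0,0,0,1],[1,0,0,0,0,0,1],[1,0,0,0,0,0,1],[1,0,0,0,0,0,1]]' >/dev/null
python3 -m handwheel '[[1,0,0,0,0,0,1],[1,0,0,0,0,0,1],[1,0,0,0,0,0,1],[1,0,0,0,0,0,1],[1,0,0,0,0,0,1]]' >/dev/null
python3 -m handwheel '[[1,0,0,0,0,0,1],[1,0,0,0,0,0,1],[1,0,0,0,0,0,1],[1,0,0,0,0,0,1],[1,0,0,0,0,0,1]]' |sed -n '2p;4,6p'
python3 -m handwheel '[[1,0,0,0,0,0,1],[1,0,0,0,0,0,1],[1,0,0,0,0,0,1],[1,0,0,0,0,0,1],[1,0,0,0,0,0,1]]' >/dev/null
python3 -m handwheel '[[1,0,0,0,0,0,1],[1,0,0,0,0,0,1],[1,0,0,0,0,0,1],[1,0,0,0,0,0,1],[1,0,0,0,0,0,1]]' >/dev/null
python3 -m handwheel '[[1,0,0,0,0,0,1],[1,0,0,0,0,0,1],[1,0,0,0,0,0,1],[1,0,0,0,0,0,1],[1,0,0,0,0,0,1]]' >/dev/null
python3 -m handwheel '[[1,0,0,0,0,0,1],[1,0,0,0,0,0,1],[1,0,0,0,0,0,1],[1,0,0,0,0,0,1],[1,0,0,0,0,0,1]]' |sed -n '2p;4,6p'
python3 go.py 0.5892 -0.3093 0.0465 -2.1; python3 ax.py | cut -c1-90
```

```text
ee_pos: [0.3996, -0.303, 0.0514]
wrist_force: [0.3, -0.3, -2.1]
grip_width: 0.028
grip_force: 40.0
0.02 950 y -0.0109 0.0101 mid -0.0004 top z -0.0197
0.03 973 y -0.0108 0.01 mid -0.0004 top z -0.0189
0.04 1017 y -0.011 0.0098 mid -0.0006 top z -0.0183
0.05 1059 y -0.011 0.0097 mid -0.0007 top z -0.0175
0.06 1085 y -0.0108 0.0095 mid -0.0006 top z -0.0168
0.07 1043 y -0.0105 0.0093 mid -0.0006 top z -0.0136
0.08 1103 y -0.0108 0.0093 mid -0.0007 top z -0.0076
0.09 1101 y -0.0107 0.0092 mid -0.0008 top z -0.0069
ee_pos: [0.4028, -0.3032, 0.0514]
wrist_force: [0.4, -0.1, -1.3]
grip_width: 0.0273
grip_force: 40.0
ee_pos: [0.4028, -0.3032, 0.0515]
wrist_force: [0.4, -0.9, -1.4]
grip_width: 0.028
grip_force: 40.0
turn [-0.   -0.   -0.04] shift after turn [ 6.22 -0.02  0.17] | pos [ 0.4028 -0.3032  0.0515] F [ 0.4 -0.9 -1.4] w 0.028 gf 40.0 t 21.3 q6 0.91
0.02 955 y -0.0104 0.0105 mid 0.0001 top z -0.0198
0.03 986 y -0.0103 0.0103 mid 0.0 top z -0.019
0.04 1027 y -0.0107 0.0102 mid -0.0003 top z -0.0185
0.05 1062 y -0.0106 0.0099 mid -0.0004 top z -0.0177
0.06 1060 y -0.0104 0.0098 mid -0.0003 top z -0.017
0.07 1063 y -0.0103 0.0096 mid -0.0004 top z -0.0111
0.08 1110 y -0.0106 0.0095 mid -0.0006 top z -0.0078
0.09 1007 y -0.0106 0.0093 mid -0.0007 top z -0.007
```

```bash
python3 -m handwheel '[[1,0,-0.02,-0.07,0,0,-0.05],[1,0,0,0,0,0.5,0],[1,0,0,0,0,0.45,0],[1,0,0,0,0,0,0]]' >/dev/null
python3 ax.py | cut -c1-90
python3 -m handwheel '[[1,0.8,0,0.05,0,0,0],[1,0.8,0,0.05,0,0,0],[1,0.8,0,0.055,0,0,0],[1,0.5,0,0.035,0,0,0],[1,0,0,0,0,0,0]]' |sed -n '2,6p'
python3 go.py 0.5892 -0.3093 0.0465 -2.1
python3 - <<'E'
from h import *
f=grab('wrist'); save(f,'w6.png',(80,60,480,340),2)
E
```

```text
0.02 955 y -0.0104 0.0105 mid 0.0 top z -0.0198
0.03 990 y -0.0103 0.0104 mid 0.0001 top z -0.0191
0.04 1026 y -0.0105 0.0102 mid -0.0002 top z -0.0185
0.05 1069 y -0.0105 0.0101 mid -0.0002 top z -0.0176
0.06 1056 y -0.0103 0.01 mid -0.0002 top z -0.0169
0.07 1064 y -0.0101 0.0098 mid -0.0001 top z -0.0112
0.08 1113 y -0.0103 0.0097 mid -0.0003 top z -0.0079
0.09 1006 y -0.0102 0.0095 mid -0.0003 top z -0.0071
ee_pos: [0.4902, -0.3054, 0.0535]
eef_rot: [0.999, -0.016, 0.033, 0.0]
wrist_force: [0.5, 0.2, -2.0]
grip_width: 0.0277
grip_force: 40.0
turn [-0.   -0.95  0.06] shift after turn [3.3  0.01 0.23] | pos [ 0.4902 -0.3054  0.0535] F [ 0.5  0.2 -2. ] w 0.0277 gf 40.0 t 22.3 q6 0.97
```

View pics/w6.png

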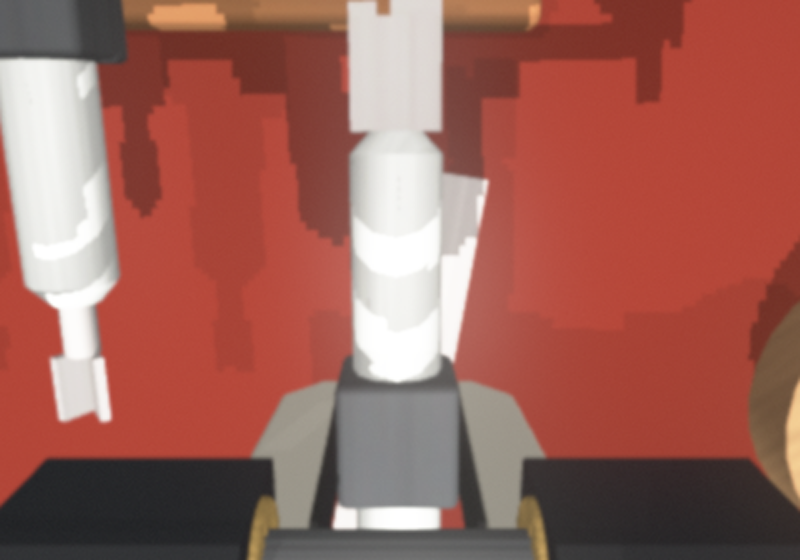

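```bash
python3 -m handwheel '[[1,0.4,0,0.027,0,0,0],[1,0.4,0,0.027,0,0,0],[1,0,0,0,0,0,0]]' |sed -n '2p;4p'
python3 -m handwheel '[[1,0.4,0,0.027,0,0,0],[1,0.2,0,0.013,0,0,0],[1,0,0,0,0,0,0]]'  |sed -n '2p;4p'
python3 -m handwheel '[[1,0.3,0,0.02,0,0,0],[1,0.2,0,0.013,0,0,0],[1,0,0,0,0,0,0]]'  |sed -n '2p;4p'
python3 go.py 0.5892 -0.3093 0.0535 -2.1
```

```text
ee_pos: [0.5143, -0.3064, 0.0538]
wrist_force: [0.7, 0.5, -1.5]
ee_pos: [0.532, -0.3068, 0.0535]
wrist_force: [0.3, -0.1, -1.3]
ee_pos: [0.547, -0.3073, 0.0536]
wrist_force: [0.9, 0.6, -1.1]
turn [-0.   -0.95  0.05] shift after turn [1.41 0.01 0.  ] | pos [ 0.547  -0.3073  0.0536] F [ 0.9  0.6 -1.1] w 0.0275 gf 40.0 t 23.2 q6 1.02
```

```bash
python3 -m handwheel '[[1,0.3,0,0.02,0,0,0],[1,0.3,0,0.02,0,0,0],[1,0,0,0,0,0,0]]' |sed -n '2p;4p'
python3 -m handwheel '[[1,0.3,0,0.02,0,0,0],[1,0.2,0,0.013,0,0,0],[1,0,0,0,0,0,0]]'  |sed -n '2p;4p'
python3 -m handwheel '[[1,0.13,0,0.01,0,0,0],[1,0,0,0,0,0,0]]'  |sed -n '2p;4p'
python3 -m handwheel '[[1,0.1,0,0.006,0,0,0],[1,0,0,0,0,0,0]]'  |sed -n '2p;4p'
python3 go.py 0.5892 -0.3093 0.0535 -2.1
```

```text
ee_pos: [0.5654, -0.308, 0.0536]
wrist_force: [0.2, 0.3, -1.0]
ee_pos: [0.5801, -0.3084, 0.0535]
wrist_force: [1.1, 0.1, -0.7]
ee_pos: [0.5836, -0.3086, 0.0536]
wrist_force: [0.5, -0.4, -0.5]
ee_pos: [0.5865, -0.3087, 0.0537]
wrist_force: [0.6, -0.5, -0.7]
turn [-0.   -0.95  0.05] shift after turn [0.09 0.02 0.01] | pos [ 0.5865 -0.3087  0.0537] F [ 0.6 -0.5 -0.7] w 0.0276 gf 40.0 t 24.2 q6 1.06
```

```bash
python3 -m handwheel '[[1,0.1,0,0.006,0,0,0],[1,0,0,0,0,0,0]]'  |sed -n '2p;4p'
python3 -m handwheel '[[1,0.1,0,0.006,0,0,0],[1,0,0,0,0,0,0]]'  |sed -n '2p;4p'
python3 -m handwheel '[[1,0.07,0,0.004,0,0,0],[1,0,0,0,0,0,0]]'  |sed -n '2p;4p'
python3 go.py 0.5892 -0.3093 0.0535 -2.1
```

```text
ee_pos: [0.5895, -0.3088, 0.0536]
wrist_force: [1.2, 0.4, -0.6]
ee_pos: [0.5911, -0.3087, 0.0535]
wrist_force: [-15.0, 2.8, 6.4]
ee_pos: [0.5918, -0.3088, 0.0534]
wrist_force: [-28.7, 4.4, 12.3]
turn [-0.02 -0.85  0.04] shift after turn [-0.08  0.02 -0.  ] | pos [ 0.5918 -0.3088  0.0534] F [-28.7   4.4  12.3] w 0.0275 gf 40.0 t 24.9 q6 1.06
```

```bash
python3 -m handwheel '[[-0.2,0,0,0,0,0,0],[-0.2,0,0,0,0,0,0],[-0.2,0,0,0,0,0,0],[-0.2,0,0,0,0,0,0]]' |sed -n '2p;4,5p'
python3 -m handwheel '[[-0.2,0,0,-1,0,0,0],[-0.2,0,0,-1,0,0,0],[-0.2,0,0,-1,0,0,0],[-0.2,0,0,-1,0,0,0],[-0.2,0,0,-1,0,0,0]]' |sed -n '2p;4,5p'
python3 -m handwheel '[[-0.2,0,0,-1,0,-0.5,0],[-0.2,0,0,-0.7,0,-0.45,0],[-0.2,0,-1,0,0,0,0],[-0.2,0,-1,0,0,0,0],[-0.2,0,-1,0,0,0,0]]' |sed -n '2p;4,5p'
python3 - <<'E'
from h import *
f=grab('top'); save(f,'t7.png',(295,140,415,230),6)
E
python3 -m handwheel '[[-0.2,0,-1,0,0,0,0],[-0.2,0,-1,0,0,0,0],[-0.2,0,-1,0,0,0,0],[-0.2,0,-1,0,0,0,0],[-0.2,0,-1,0,0,0,0]]' |sed -n '2p;4,5p'
python3 -m handwheel '[[-0.2,0,-1,0,0,0,0],[-0.2,0,-1,0,0,0,0],[-0.2,0,-1,0,0,0,0],[-0.2,0,-1,0,0,0,0],[-0.2,0,-1,0,0,0,0]]' |sed -n '2p;4,5p'
python3 -m handwheel '[[-0.2,0,-1,0,0,0,0],[-0.2,0,-1,0,0,0,0],[-0.2,0,-0.8,0,0,0,0],[-0.2,0,-0.5,0,0,0,0],[-0.2,0,0,0,0,0,0]]' |sed -n '2p;4,5p'
python3 go.py 0.59 0.262 0.25 0
python3 - <<'E'
from h import *
f=grab('wrist'); np.savez('pics/w7.npz',**f); g=grab('top'); np.savez('pics/t7.npz',**g)
for q in (f,g):
    W=cloud(q); hsv=cv2.cvtColor(q['pixels'],cv2.COLOR_RGB2HSV); near=np.hypot(W[...,0]-.59,W[...,1]-.262)<.1
    m=near&(hsv[...,2]<70)&(W[...,2]>.125)&(W[...,2]<.165); P=W[m]; print('knob',len(P),P.mean(0).round(4),P.min(0).round(4),P.max(0).round(4))
    t=P[P[:,2]>np.percentile(P[:,2],95)-.004]; print(' top',t.mean(0).round(4), cv2.minEnclosingCircle(t[:,:2].astype(np.float32)))
    m=near&(W[...,2]>.11)&(W[...,2]<.124); P=W[m]; print('lid',len(P),P.mean(0).round(4),cv2.minEnclosingCircle(P[:,:2].astype(np.float32)),cv2.fitEllipse(cv2.convexHull(P[:,:2].astype(np.float32)))[:2])
E
```

```text
ee_pos: [0.5946, -0.309, 0.0537]
wrist_force: [-0.3, 0.0, 0.1]
grip_width: 0.0537
ee_pos: [0.5844, -0.3085, 0.2047]
wrist_force: [0.5, -0.7, -0.7]
grip_width: 0.0558
ee_pos: [0.5849, -0.2177, 0.2543]
wrist_force: [1.2, -0.9, -0.4]
grip_width: 0.0558
ee_pos: [0.5898, -0.0674, 0.2544]
wrist_force: [-0.1, -0.5, 0.0]
grip_width: 0.0559
ee_pos: [0.5948, 0.0825, 0.2544]
wrist_force: [0.7, -0.8, -0.2]
grip_width: 0.0557
ee_pos: [0.5981, 0.1815, 0.2541]
wrist_force: [-0.2, -0.2, 1.1]
grip_width: 0.0557
turn [-0.    0.   -0.45] shift after turn [-0.27 -2.68  0.14] | pos [0.5981 0.1815 0.2541] F [-0.2 -0.2  1.1] w 0.0557 gf 0.0 t 27.8 q6 1.86
knob 1243 [0.602  0.2692 0.1534] [0.5863 0.2561 0.1362] [0.615  0.2852 0.1578]
 top [0.6007 0.2708 0.1551] ((0.6005135178565979, 0.27101027965545654), 0.014905973337590694)
lid 18270 [0.6071 0.271  0.117 ] ((0.5993079543113708, 0.2723376452922821), 0.0742952972650528) ((0.5992771983146667, 0.27234435081481934), (0.14717638492584229, 0.14783130586147308))
knob 1 [0.5941 0.2813 0.1526] [0.5941 0.2813 0.1526] [0.5941 0.2813 0.1526]
 top [0.5941 0.2813 0.1526] ((0.5941426157951355, 0.2812521159648895), 9.999999747378752e-05)
lid 650 [0.587  0.284  0.1166] ((0.6009507775306702, 0.27425986528396606), 0.07409758120775223) ((0.6010389924049377, 0.2742452323436737), (0.14464958012104034, 0.1463155448436737))
```

View pics/t7.png

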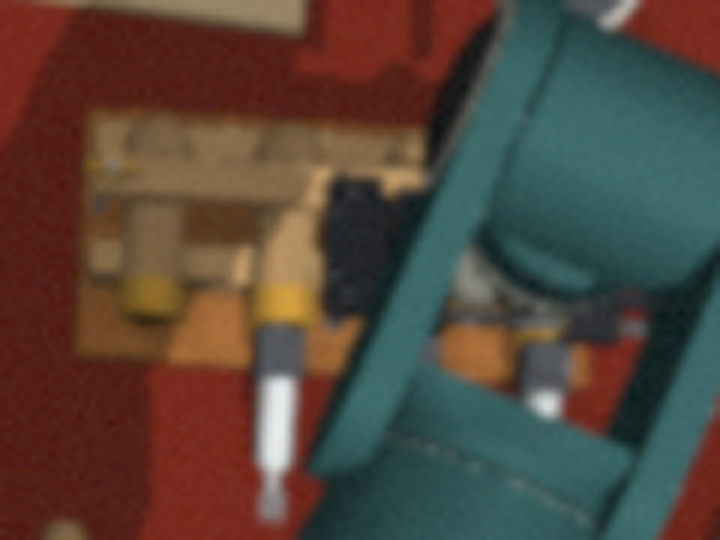

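```bash
python3 -m handwheel '[[-0.2,-0.03,-0.8,0,0,0,0],[-0.2,0,-0.8,0,0,0,0],[-0.2,0,-0.8,0,0,0,0],[-0.2,0,-0.6,0.3,0,0,0],[-0.2,0,0,0.8,0,0,0]]' |sed -n '2p;4,5p'
python3 -m handwheel '[[-0.2,0,0,0.8,0,0,0],[-0.2,0,0,0.8,0,0,0],[-0.2,0,0,0.8,0,0,0],[-0.2,0,0,0.4,0,0,0],[-0.2,0,0,0,0,0,0]]' |sed -n '2p;4,5p'
python3 go.py 0.6 0.2715 0.124 -1.8
```

```text
ee_pos: [0.6009, 0.2714, 0.2223]
wrist_force: [0.7, 0.2, -0.2]
grip_width: 0.0556
ee_pos: [0.5997, 0.2694, 0.1352]
wrist_force: [0.1, 0.4, 0.5]
grip_width: 0.0558
turn [ 0.02  0.04 -0.04] shift after turn [ 0.01 -0.07  0.37] | pos [0.5997 0.2694 0.1352] F [0.1 0.4 0.5] w 0.0558 gf 0.0 t 28.9 q6 1.99
```

```bash
python3 -m handwheel '[[-0.2,0,-0.06,0.37,0,0,0],[-0.2,0,0,0,0,0,0],[0.2,0,0,0,0,0,0],[1,0,0,0,0,0,0],[1,0,0,0,0,0,0]]' 45 |sed -n '2p;4,6p'
python3 -m handwheel '[[1,0,0,0,0,0,0],[1,0,0,0,0,0,0],[1,0,0,0,0,0,0],[1,0,0,-0.2,0,0,0],[1,0,0,-0.3,0,0,0]]' |sed -n '2p;4,6p'
python3 -m handwheel '[[1,0,0,-0.5,0,0,0],[1,0,0,-0.6,0,0,0],[1,0,0,-0.8,0,0,0],[1,0,0,-0.1,0,0,0],[1,0,0,0,0,0,0]]' |sed -n '2p;4,6p'
python3 go.py 0.575 0.085 0.19 -1.8
```

```text
ee_pos: [0.6005, 0.272, 0.1268]
wrist_force: [-0.2, 0.3, 1.2]
grip_width: 0.0364
grip_force: 0.0
ee_pos: [0.5999, 0.2718, 0.1407]
wrist_force: [0.6, 0.8, -3.2]
grip_width: 0.0316
grip_force: 45.0
ee_pos: [0.6006, 0.2721, 0.2024]
wrist_force: [0.3, -0.4, -3.2]
grip_width: 0.0311
grip_force: 45.0
turn [-0.01 -0.03 -0.03] shift after turn [-0.66  6.26  0.41] | pos [0.6006 0.2721 0.2024] F [ 0.3 -0.4 -3.2] w 0.0311 gf 45.0 t 30.4 q6 1.99
```

```bash
python3 -m handwheel '[[1,-0.1,0.8,0,0,0,0],[1,-0.1,0.9,0,0,0,0],[1,-0.1,0.9,0,0,0,0],[1,-0.1,0.9,0,0,0,0],[1,-0.1,0.9,0,0,0,0]]' |sed -n '2p;4,6p'
python3 -m handwheel '[[1,-0.1,0.9,0,0,0,0],[1,-0.06,0.6,0,0,0,0],[1,0,0.36,0,0,0,0],[1,0,0,0,0,0,0],[1,0,0,0,0,0,0]]' |sed -n '2p;4,6p'
python3 -m handwheel '[[1,0,0,0.8,0,0,0],[1,0,0,0.9,0,0,0],[1,0,0,0.9,0,0,0],[1,0,0,0.9,0,0,0],[1,0,0,0.9,0,0,0]]' |sed -n '2p;4,6p'
python3 -m handwheel '[[1,0,0,0.5,0,0,0],[1,0,0,0.3,0,0,0],[1,0,0,0.2,0,0,0],[1,0,0,0.1,0,0,0],[1,0,0,0,0,0,0]]' |sed -n '2p;4,6p'
python3 go.py 0.575 0.085 0.025 -1.8
```

```text
ee_pos: [0.5802, 0.1395, 0.1998]
wrist_force: [-0.6, 0.1, -2.7]
grip_width: 0.0317
grip_force: 45.0
ee_pos: [0.5744, 0.0854, 0.201]
wrist_force: [0.1, 1.7, -2.8]
grip_width: 0.0312
grip_force: 45.0
ee_pos: [0.5742, 0.0861, 0.068]
wrist_force: [0.1, 0.2, -2.4]
grip_width: 0.0312
grip_force: 45.0
ee_pos: [0.5745, 0.085, 0.0367]
wrist_force: [-0.0, -0.1, -1.9]
grip_width: 0.0313
grip_force: 45.0
turn [-0.   -0.01 -0.03] shift after turn [ 0.02 -0.    0.39] | pos [0.5745 0.085  0.0367] F [-0.  -0.1 -1.9] w 0.0313 gf 45.0 t 32.4 q6 1.71
```

```bash
python3 -m handwheel '[[1,0,0,0.2,0,0,0],[1,0,0,0.1,0,0,0],[1,0,0,0,0,0,0]]' |sed -n '2p;4,6p'
python3 -m handwheel '[[1,0,0,0.06,0,0,0],[1,0,0,0,0,0,0]]' |sed -n '2p;4,6p'
python3 -m handwheel '[[1,0,0,0.06,0,0,0],[1,0,0,0,0,0,0]]' |sed -n '2p;4,6p'
```

```text
ee_pos: [0.574, 0.0849, 0.0268]
wrist_force: [-0.3, -1.3, -2.8]
grip_width: 0.0314
grip_force: 45.0
ee_pos: [0.5742, 0.0849, 0.0253]
wrist_force: [-0.2, 0.2, -2.7]
grip_width: 0.0312
grip_force: 45.0
ee_pos: [0.5745, 0.0849, 0.0246]
wrist_force: [-5.6, -0.9, 9.6]
grip_width: 0.0316
grip_force: 45.0
```

```bash
python3 -m handwheel '[[0.3,0,0,0,0,0,0],[-0.2,0,0,0,0,0,0],[-0.2,0,0,0,0,0,0],[-0.2,0,0,-0.4,0,0,0],[-0.2,0,0,-1,0,0,0]]' |sed -n '2p;4,6p'
python3 -m handwheel '[[-0.2,0,0,-1,0,0,0],[-0.2,0,0,-1,0,0,0],[-0.2,0,0,-1,0,0,0],[-0.2,0,0,-1,0,0,0],[-0.2,0,0,-1,0,0,0]]' |sed -n '2p;4,6p'
python3 -m handwheel '[[-0.2,-1,-0.4,-0.5,0,0,0],[-0.2,-1,-0.5,-0.5,0,0,0],[-0.2,-1,-1,-0.5,0,0,0],[-0.2,-1,-1,0,0,0,0],[-0.2,-1,-1,0,0,0,0]]' |sed -n '2p;4,6p'
python3 -m handwheel '[[-0.2,-0.6,-0.6,0,0,0,0],[-0.2,0,0,0,0,0,0]]' |sed -n '2p;4,6p'
python3 - <<'E'
from h import *
f=grab('wrist'); np.savez('pics/w8.npz',**f); g=grab('top'); np.savez('pics/t8.npz',**g)
im=np.hstack([cv2.resize(g['pixels'][130:310,150:420],(420,280)),cv2.resize(f['pixels'],(373,280))]); cv2.imwrite('pics/m8.png',im[:,:,::-1])
for q in (f,g):
    W=cloud(q)
    m=((W[...,2]>.008)&(W[...,2]<.04)&(W[...,0]>.3)&(W[...,0]<.52)&(W[...,1]>.12)&(W[...,1]<.44)).astype(np.uint8)
    n,l,s,c=cv2.connectedComponentsWithStats(m)
    for i in range(1,n):
        if s[i,4]>60:
            P=W[l==i]; rgb=np.median(q['pixels'][l==i],0); r=cv2.minAreaRect(P[:,:2].astype(np.float32)); w,V=np.linalg.eigh(np.cov(P[:,:2].T))
            print(c[i].round(),s[i,4],rgb,'rect',np.round(r[0],4),np.round(r[1],3),'ang',np.degrees(np.arctan(V[1,1]/V[0,1])).round(1),'z',P[:,2].max().round(3))
W=cloud(f); m=(abs(W[...,2]-.11)<.012)&(np.hypot(W[...,0]-.6,W[...,1]-.272)<.1); P=W[m][:,:2].astype(np.float32); print('rim',len(P)); 
if len(P)>20: print(cv2.minEnclosingCircle(P),cv2.fitEllipse(cv2.convexHull(P)))
E
```

```text
ee_pos: [0.573, 0.0848, 0.0643]
wrist_force: [1.3, -0.0, -0.3]
grip_width: 0.0551
grip_force: 0.0
ee_pos: [0.574, 0.0849, 0.2179]
wrist_force: [-0.8, 0.4, 0.1]
grip_width: 0.0557
grip_force: 0.0
ee_pos: [0.4269, 0.2076, 0.2621]
wrist_force: [1.2, 0.9, 0.1]
grip_width: 0.0558
grip_force: 0.0
ee_pos: [0.409, 0.2271, 0.2619]
wrist_force: [0.4, 0.2, 0.1]
grip_width: 0.0556
grip_force: 0.0
[367.  81.] 102 [221. 213. 209.] rect [0.5142 0.1276] [0.015 0.011] ang 61.2 z 0.016
[300. 137.] 1575 [221. 212. 208.] rect [0.4576 0.2008] [0.1   0.028] ang 16.4 z 0.031
[263. 159.] 1499 [219. 207. 202.] rect [0.4339 0.2443] [0.028 0.1  ] ang -13.2 z 0.031
[166. 162.] 1633 [209. 197. 192.] rect [0.4345 0.3578] [0.1   0.029] ang 4.2 z 0.031
[ 99. 162.] 70 [216.5 190.5 150.5] rect [0.4358 0.4374] [0.011 0.005] ang 6.7 z 0.022
[355. 235.] 802 [ 86. 164.  93.] rect [0.3383 0.1343] [0.066 0.027] ang 22.1 z 0.03
[241. 259.] 233 [190. 195. 190.] rect [0.307  0.2769] [0.034 0.014] ang 60.8 z 0.026
[135. 263.] 160 [219.5 196.5 194. ] rect [0.3052 0.4127] [0.026 0.013] ang 64.4 z 0.023
rim 1092
((0.5748274326324463, 0.27196192741394043), 0.06399021297693253) ((0.5941145420074463, 0.2714347541332245), (0.12310546636581421, 0.1334705501794815), 4.28350305557251)
```

View pics/m8.png

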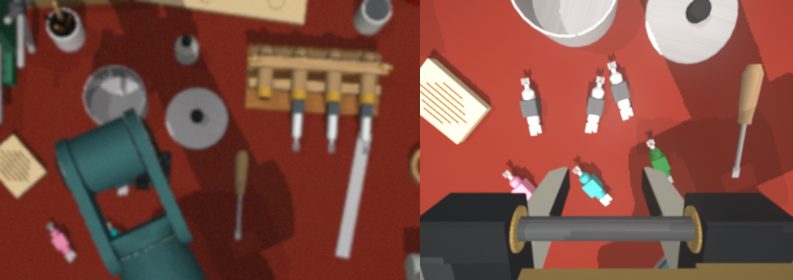

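```bash
python3 -m handwheel '[[0.2,0,0,0,0,0,1],[0.2,0,0,0,0,0,1],[0.2,0,0,0,0,0,0.85],[0.2,0,0,0,0,0,0]]' 40 >/dev/null
python3 go.py 0.428 0.2457 0.006 -13.2
```

```text
turn [ 0.    0.   -0.06] shift after turn [ 0.38 -0.81  8.49] | pos [0.4115 0.2246 0.2607] F [ 1.  -0.2 -0.3] w 0.0378 gf 0.0 t 35.3 q6 2.25
```

```bash
python3 -m handwheel '[[0.2,0.38,-0.81,0.5,0,0,-0.06],[0.2,0,0,1,0,0,0],[0.2,0,0,1,0,0,0],[0.2,0,0,1,0,0,0],[0.2,0,0,1,0,0,0]]' >/dev/null
python3 -m handwheel '[[0.2,0,0,1,0,0,0],[0.2,0,0,1,0,0,0],[0.2,0,0,0,0,0,0],[0.2,0,0,0,0,0,0]]' >/dev/null
python3 go.py 0.428 0.2457 0.006 -13.2
python3 - <<'E'
from h import *
f=grab('wrist'); save(f,'w9.png',(60,60,500,390),1.6); W=cloud(f); s=telemetry.get_state()
T=R.from_quat(s['eef_rot']); P=T.inv().apply(W.reshape(-1,3)-s['ee_pos']); hsv=cv2.cvtColor(f['pixels'],cv2.COLOR_RGB2HSV).reshape(-1,3); z=W.reshape(-1,3)[:,2]
m=(z>.024)&(z<.034)&(abs(P[:,1])<.04)&(P[:,0]>-.03)&(P[:,0]<.03); print(len(P[m]),P[m].min(0),P[m].max(0),np.median(P[m],0))
E
```

```text
turn [0.   0.   0.04] shift after turn [0.   0.01 2.01] | pos [0.428  0.2461 0.0663] F [ 0.8 -0.8  0.7] w 0.0372 gf 0.0 t 36.2 q6 2.27
2673 [-0.02232808 -0.01318336  0.03683917] [0.0299756  0.03995234 0.04323718] [0.00891164 0.0018445  0.03910461]
```

View pics/w9.png

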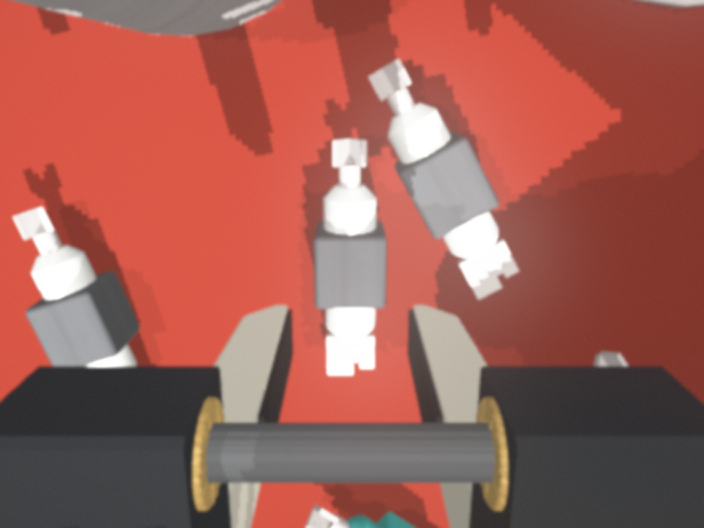

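```bash
python3 -m handwheel '[[0.2,0,0,0.8,0,0,0],[0.2,0,0,0.7,0,0,0],[0.2,0,0,0.4,0,0,0],[0.2,0,0,0,0,0,0],[0.2,0,0,0,0,0,0]]' |sed -n '2p;4,6p'
python3 go.py 0.428 0.2457 0.006 -13.2
python3 -m handwheel '[[1,0,0,0,0,0,0],[1,0,0,0,0,0,0],[1,0,0,0,0,0,0],[1,0,0,-0.5,0,0,0],[1,0,0,-1,0,0,0]]' 40 |sed -n '2p;4,6p'
python3 -m handwheel '[[1,0,0,-1,0,0,0],[1,0,0,-1,0,0,0],[1,0,0,-1,0,0,0],[1,0,0,-1,0,0,0],[1,0,0,0,0,0,0]]' |sed -n '2p;4,6p'
python3 go.py 0.594 0.272 0.16 -13.2
```

```text
ee_pos: [0.4282, 0.2468, 0.0099]
wrist_force: [-0.1, -0.3, 0.9]
grip_width: 0.0374
grip_force: 0.0
turn [-0.01 -0.01  0.03] shift after turn [0.   0.04 0.13] | pos [0.4282 0.2468 0.0099] F [-0.1 -0.3  0.9] w 0.0374 gf 0.0 t 36.8 q6 2.27
ee_pos: [0.4265, 0.246, 0.0532]
wrist_force: [0.0, 0.7, -0.0]
grip_width: 0.0278
grip_force: 40.0
ee_pos: [0.4286, 0.2471, 0.1791]
wrist_force: [-0.2, 0.7, -1.7]
grip_width: 0.0275
grip_force: 40.0
turn [-0.06 -0.07  0.03] shift after turn [ 5.18 -2.07  0.64] | pos [0.4286 0.2471 0.1791] F [-0.2  0.7 -1.7] w 0.0275 gf 40.0 t 37.8 q6 2.27
```

```bash
python3 -m handwheel '[[1,0.9,-0.35,0,0,0,0],[1,0.9,-0.35,0,0,0,0],[1,0.9,-0.35,0,0,0,0],[1,0.9,-0.35,0,0,0,0],[1,0.9,-0.35,0,0,0,0]]' >/dev/null
python3 -m handwheel '[[1,0.68,-0.02,0,0,0,0],[1,0,0,0,0,0,0],[1,0,0,0,0,0,0]]' |sed -n '2p;4,6p'
python3 go.py 0.594 0.264 0.047 -13.2
python3 - <<'E'
from h import *
f=grab('wrist'); W=cloud(f); m=(abs(W[...,2]-.108)<.01)&(np.hypot(W[...,0]-.6,W[...,1]-.272)<.09); P=W[m][:,:2].astype(np.float32); print('rim',len(P),P.min(0),P.max(0))
A=np.c_[2*P,np.ones(len(P))]; s=np.linalg.lstsq(A,(P**2).sum(1),rcond=None)[0]; print(s[:2],np.sqrt(s[2]+s[0]**2+s[1]**2))
g=grab('top'); W=cloud(g); m=(abs(W[...,2]-.108)<.01)&(np.hypot(W[...,0]-.6,W[...,1]-.272)<.085); P=W[m]; print('top rim',len(P),P.min(0),P.max(0)); np.savez('pics/t10.npz',**g); np.savez('pics/w10.npz',**f)
E
```

```text
ee_pos: [0.5906, 0.2629, 0.1732]
wrist_force: [0.4, -0.5, -1.9]
grip_width: 0.0276
grip_force: 40.0
turn [0.01 0.01 0.03] shift after turn [ 0.1  -0.06  4.21] | pos [0.5906 0.2629 0.1732] F [ 0.4 -0.5 -1.9] w 0.0276 gf 40.0 t 38.5 q6 2.18
rim 3528 [0.53611076 0.2026786 ] [0.67204344 0.342226  ]
[0.60283301 0.27207083] 0.06746983808476295
top rim 19 [0.54473461 0.30524712 0.1038828 ] [0.60515652 0.34277744 0.11451367]
```

```bash
python3 -m handwheel '[[1,0.2,-0.06,0.6,0,0,0],[1,0,0,0.9,0,0,0],[1,0,0,0.9,0,0,0],[1,0,0,0.9,0,0,0],[1,0,0,0.6,0,0,0]]' |sed -n '2p;4,6p'
python3 -m handwheel '[[1,0,0,0.3,0,0,0],[1,0,0,0,0,0,0],[0.2,0,0,0,0,0,0],[0.15,0,0,0,0,0,0],[0.15,0,0,0,0,0,0]]' |sed -n '2p;4,6p'
python3 -m handwheel '[[0.15,0,0,-0.8,0,0,0],[0.15,0,0,-1,0,0,0],[0.15,0,0,-1,0,0,0],[0.15,0,0,-1,0,0,0],[0.15,0,0,-1,0,0,0]]' |sed -n '2p;4,6p'
python3 -m handwheel '[[0.15,0,0,-0.5,0,0,-1],[0.15,0,0,0,0,0,-1],[0.15,0,0,0,0,0,-1],[0.15,0,0,0,0,0,-1],[0.15,0,0,0,0,0,-0.35]]' >/dev/null
python3 -m handwheel '[[0.15,0,0,0,0,0,-1],[0.15,0,0,0,0,0,-1],[0.15,0,0,0,0,0,-1],[0.15,0,0,0,0,0,0]]' >/dev/null
python3 go.py 0.4576 0.2008 0.15 16.4
python3 - <<'E'
from h import *
f=grab('wrist'); W=cloud(f); m=(W[...,2]<.1)&(W[...,2]>-.01)&(np.hypot(W[...,0]-.602,W[...,1]-.272)<.06); print(m.sum(), np.percentile(W[m][:,2],[2,25,50,75,98]).round(3))
E
```

```text
ee_pos: [0.596, 0.2632, 0.0534]
wrist_force: [-0.1, -0.4, -0.6]
grip_width: 0.0278
grip_force: 40.0
ee_pos: [0.5977, 0.2637, 0.0488]
wrist_force: [-0.2, -0.2, 0.3]
grip_width: 0.0393
grip_force: 0.0
ee_pos: [0.5971, 0.2635, 0.1937]
wrist_force: [0.8, -0.1, -0.5]
grip_width: 0.0397
grip_force: 0.0
turn [-0.   -0.01 -0.01] shift after turn [-5.05  0.69  1.9 ] | pos [0.5972 0.2635 0.207 ] F [-0.   0.   0.2] w 0.0395 gf 0.0 t 41.0 q6 1.66
9847 [0.004 0.005 0.006 0.007 0.034]
```

```bash
cat > st.py <<'E'
import sys; from h import *
f=grab(sys.argv[1]); W=cloud(f)
m=((W[...,2]>.010)&(W[...,2]<.036)&(W[...,0]>.35)&(W[...,0]<.525)&(W[...,1]>.1)&(W[...,1]<.44)).astype(np.uint8)
n,l,s,c=cv2.connectedComponentsWithStats(m)
for i in range(1,n):
    if s[i,4]>60:
        P=W[l==i]; r=cv2.minAreaRect(P[:,:2].astype(np.float32)); w,V=np.linalg.eigh(np.cov(P[:,:2].T))
        print(c[i].round(),s[i,4],np.median(f['pixels'][l==i],0),'rect',np.round(r[0],4),np.round(r[1],3),'ang',np.degrees(np.arctan(V[1,1]/V[0,1])).round(1))
E
python3 -m handwheel '[[0.15,-1,0.14,0,0,0,0],[0.15,-1,0.14,0,0,0,0],[0.15,-1,0.14,0,0,0,0],[0.15,-1,0.14,0,0,0,0],[0.15,-1,0.13,0,0,0,0]]' >/dev/null
python3 -m handwheel '[[0.15,-1,0,0,0,0,0],[0.15,0,0,0,0,0,0],[0.15,0,0,0,0,0,0]]' >/dev/null
python3 st.py wrist; python3 go.py 0.4576 0.2008 0.006 16.4
```

```text
[120. 140.] 2359 [203. 193. 188.] rect [0.4342 0.3576] [0.101 0.029] ang 4.4
[ 40. 115.] 104 [215.5 189.5 149.5] rect [0.4357 0.4395] [0.009 0.008] ang 6.0
[278. 162.] 1980 [228.  219.5 215. ] rect [0.4576 0.2011] [0.1   0.028] ang 16.6
[377. 129.] 652 [229. 223. 220.] rect [0.5131 0.1199] [0.04  0.024] ang 71.6
[304. 262.] 215 [161. 151. 142.] rect [0.3578 0.1424] [0.026 0.013] ang 39.6
turn [-0.   -0.01 -0.04] shift after turn [0.93 0.01 6.7 ] | pos [0.4307 0.1931 0.207 ] F [ 0.   0.4 -1.4] w 0.0397 gf 0.0 t 42.0 q6 1.65
```

```bash
python3 -m handwheel '[[0.15,0.93,0,0,0,0,-0.04],[0.15,0,0,1,0,0,0],[0.15,0,0,1,0,0,0],[0.15,0,0,1,0,0,0],[0.15,0,0,1,0,0,0]]' >/dev/null
python3 -m handwheel '[[0.15,0,0,1,0,0,0],[0.15,0,0,0,0,0,0],[0.15,0,0,0,0,0,0]]' >/dev/null
python3 go.py 0.4576 0.2011 0.006 16.5
```

```text
turn [ 0.    0.01 -0.01] shift after turn [ 0.01 -0.    1.7 ] | pos [0.4575 0.201  0.0569] F [-0.3  0.5  1.3] w 0.0394 gf 0.0 t 42.8 q6 1.65
```

```bash
python3 -m handwheel '[[0.15,0,0,0.8,0,0,0],[0.15,0,0,0.6,0,0,0],[0.15,0,0,0.25,0,0,0],[0.15,0,0,0,0,0,0],[1,0,0,0,0,0,0]]' |sed -n '2p;4,6p'
python3 -m handwheel '[[1,0,0,0,0,0,0],[1,0,0,0,0,0,0],[1,0,0,0,0,0,0],[1,0,0,-0.5,0,0,0],[1,0,0,-1,0,0,0]]' 40 |sed -n '2p;4,6p'
python3 -m handwheel '[[1,0,0,-1,0,0,0],[1,0,0,-1,0,0,0],[1,0,0,-1,0,0,0],[1,0,0,-1,0,0,0],[1,0,0,0,0,0,0]]' |sed -n '2p;4,6p'
python3 go.py 0.602 0.284 0.05 16.5
```

```text
ee_pos: [0.4578, 0.2011, 0.0086]
wrist_force: [0.7, 0.5, 0.3]
grip_width: 0.0352
grip_force: 0.0
ee_pos: [0.4559, 0.2004, 0.0518]
wrist_force: [0.3, -0.3, -0.9]
grip_width: 0.0277
grip_force: 40.0
ee_pos: [0.4582, 0.2013, 0.1776]
wrist_force: [-0.2, 0.1, -2.0]
grip_width: 0.0277
grip_force: 40.0
turn [-0.01 -0.09 -0.  ] shift after turn [ 5.38 -1.28  4.25] | pos [0.4582 0.2013 0.1776] F [-0.2  0.1 -2. ] w 0.0277 gf 40.0 t 44.2 q6 1.65
```

```bash
python3 -m handwheel '[[1,0.9,-0.2,0,0,0,0],[1,0.9,-0.2,0,0,0,0],[1,0.9,-0.25,0,0,0,0],[1,0.9,-0.25,0,0,0,0],[1,0.9,-0.25,0,0,0,0]]' >/dev/null
python3 -m handwheel '[[1,0.88,-0.13,0,0,0,0],[1,0,0,0,0,0,0],[1,0,0,0,0,0,0]]' |sed -n '2p;4,6p'
python3 go.py 0.602 0.284 0.055 16.5
```

```text
ee_pos: [0.6006, 0.2834, 0.1716]
wrist_force: [0.1, -1.1, -0.7]
grip_width: 0.0277
grip_force: 40.0
turn [ 0.    0.02 -0.  ] shift after turn [ 0.05 -0.01  3.89] | pos [0.6006 0.2834 0.1716] F [ 0.1 -1.1 -0.7] w 0.0277 gf 40.0 t 45.0 q6 1.69
```

```bash
python3 -m handwheel '[[1,0.05,0,0.7,0,0,0],[1,0,0,0.9,0,0,0],[1,0,0,0.9,0,0,0],[1,0,0,0.9,0,0,0],[1,0,0,0.4,0,0,0]]' |sed -n '2p;4,6p'
python3 -m handwheel '[[1,0,0,0.05,0,0,0],[1,0,0,0,0,0,0],[0.2,0,0,0,0,0,0],[0.15,0,0,0,0,0,0],[0.15,0,0,0,0,0,0]]' |sed -n '2p;4,6p'
python3 -m handwheel '[[0.15,0,0,-0.8,0,0,0],[0.15,0,0,-1,0,0,0],[0.15,0,0,-1,0,0,0],[0.15,0,0,-1,0,0,0],[0.15,0,0,-1,0,0,0]]' |sed -n '2p;4,6p'
python3 -m handwheel '[[0.15,0,0,-0.2,0,0,1],[0.15,0,0,0,0,0,1],[0.15,0,0,0,0,0,1],[0.15,0,0,0,0,0,0]]' >/dev/null
python3 - <<'E'
from h import *
f=grab('wrist'); W=cloud(f); m=(W[...,2]<.1)&(W[...,2]>-.01)&(np.hypot(W[...,0]-.602,W[...,1]-.272)<.06); print(m.sum(), np.percentile(W[m][:,2],[2,25,50,75,98]).round(3))
E
python3 go.py 0.4342 0.3576 0.18 4.4
```

```text
ee_pos: [0.6007, 0.2831, 0.0559]
wrist_force: [-1.0, -0.7, -1.4]
grip_width: 0.0277
grip_force: 40.0
ee_pos: [0.6027, 0.284, 0.0575]
wrist_force: [-0.3, 0.2, 0.5]
grip_width: 0.0391
grip_force: 0.0
ee_pos: [0.6022, 0.2838, 0.2023]
wrist_force: [1.2, 0.3, 0.3]
grip_width: 0.0395
grip_force: 0.0
9702 [0.004 0.005 0.006 0.027 0.034]
turn [-0.   -0.    0.04] shift after turn [-5.4  -2.88  0.9 ] | pos [0.6023 0.2839 0.2069] F [ 0.1 -0.8 -0.1] w 0.0395 gf 0.0 t 47.0 q6 1.89
```

Both lie flat in the tin. Now the third stub.

```bash
python3 -m handwheel '[[0.15,-1,-0.5,0,0,0,0.04],[0.15,-1,-0.5,0,0,0,0],[0.15,-1,-0.5,0,0,0,0],[0.15,-1,-0.5,0,0,0,0],[0.15,-1,-0.5,0,0,0,0]]' >/dev/null
python3 -m handwheel '[[0.15,-0.7,-0.38,0,0,0,0],[0.15,0,0,0,0,0,0],[0.15,0,0,0,0,0,0]]' >/dev/null
python3 st.py wrist; python3 go.py 0.4342 0.3576 0.006 4.4
```

```text
[528. 117.] 719 [164. 158. 155.] rect [0.5132 0.1202] [0.04  0.024] ang 71.4
[277. 180.] 1901 [171. 160. 156.] rect [0.4346 0.3584] [0.1   0.027] ang 4.4
[467. 262.] 216 [104.5 101.   95. ] rect [0.3578 0.1432] [0.024 0.013] ang 32.5
turn [-0.   -0.01  0.  ] shift after turn [ 0.29 -0.    6.69] | pos [0.4256 0.3569 0.2068] F [-0.6 -0.1 -0.3] w 0.0395 gf 0.0 t 47.9 q6 2.15
```

```bash
python3 -m handwheel '[[0.15,0.29,-0.02,0,0,0,0],[0.15,0,0,1,0,0,0],[0.15,0,0,1,0,0,0],[0.15,0,0,1,0,0,0],[0.15,0,0,1,0,0,0]]' >/dev/null
python3 -m handwheel '[[0.15,0,0,1,0,0,0],[0.15,0,0,0,0,0,0],[0.15,0,0,0,0,0,0]]' >/dev/null
python3 go.py 0.4346 0.358 0.006 4.4
python3 -m handwheel '[[0.15,0,0,0.8,0,0,0],[0.15,0,0,0.6,0,0,0],[0.15,0,0,0.25,0,0,0],[0.15,0,0,0,0,0,0],[1,0,0,0,0,0,0]]' |sed -n '2p;4,6p'
python3 -m handwheel '[[1,0,0,0,0,0,0],[1,0,0,0,0,0,0],[1,0,0,0,0,0,0],[1,0,0,-0.5,0,0,0],[1,0,0,-1,0,0,0]]' 40 |sed -n '2p;4,6p'
python3 -m handwheel '[[1,0,0,-1,0,0,0],[1,0,0,-1,0,0,0],[1,0,0,-1,0,0,0],[1,0,0,-1,0,0,0],[1,0,0,0,0,0,0]]' |sed -n '2p;4,6p'
python3 go.py 0.602 0.272 0.065 4.4
```

```text
turn [ 0.01  0.01 -0.03] shift after turn [-0.   0.   1.7] | pos [0.4347 0.3581 0.057 ] F [ 0.7 -0.1  0.3] w 0.0396 gf 0.0 t 48.6 q6 2.14
ee_pos: [0.4346, 0.3587, 0.0087]
wrist_force: [-0.8, 0.3, 0.7]
grip_width: 0.0352
grip_force: 0.0
ee_pos: [0.4329, 0.3576, 0.0516]
wrist_force: [-0.0, 0.5, 0.1]
grip_width: 0.0273
grip_force: 40.0
ee_pos: [0.4349, 0.3591, 0.1779]
wrist_force: [-0.2, 0.3, -0.8]
grip_width: 0.0276
grip_force: 40.0
turn [-0.05 -0.08 -0.02] shift after turn [5.33 3.32 3.76] | pos [0.4349 0.3591 0.1779] F [-0.2  0.3 -0.8] w 0.0276 gf 40.0 t 50.1 q6 2.14
```

```bash
python3 -m handwheel '[[1,0.9,0.55,0,0,0,0],[1,0.9,0.55,0,0,0,0],[1,0.9,0.55,0,0,0,0],[1,0.9,0.55,0,0,0,0],[1,0.9,0.55,0,0,0,0]]' >/dev/null
python3 -m handwheel '[[1,0.85,0.57,0,0,0,0],[1,0,0,0,0,0,0],[1,0,0,0,0,0,0]]' |sed -n '2p;4,6p'
python3 go.py 0.602 0.272 0.065 4.4
python3 -m handwheel '[[1,0.05,0,0.7,0,0,0],[1,0,0,0.9,0,0,0],[1,0,0,0.9,0,0,0],[1,0,0,0.8,0,0,0],[1,0,0,0.2,0,0,0]]' |sed -n '2p;4,6p'
python3 -m handwheel '[[1,0,0,0,0,0,0],[1,0,0,0,0,0,0],[0.2,0,0,0,0,0,0],[0.15,0,0,0,0,0,0],[0.15,0,0,0,0,0,0]]' |sed -n '2p;4,6p'
python3 -m handwheel '[[0.15,0,0,-0.8,0,0,0],[0.15,0,0,-1,0,0,0],[0.15,0,0,-1,0,0,0],[0.15,0,0,-1,0,0,0],[0.15,0,0,-1,0,0,0]]' |sed -n '2p;4,6p'
python3 go.py 0.574 0.085 0.25 0
python3 - <<'E'
from h import *
f=grab('wrist'); W=cloud(f); m=(W[...,2]<.1)&(W[...,2]>-.01)&(np.hypot(W[...,0]-.602,W[...,1]-.272)<.06); print(m.sum(), np.percentile(W[m][:,2],[2,25,50,75,98,100]).round(3))
E
```

```text
ee_pos: [0.6014, 0.2707, 0.1717]
wrist_force: [0.1, 0.0, -1.4]
grip_width: 0.0278
grip_force: 40.0
turn [ 0.    0.01 -0.03] shift after turn [ 0.02 -0.04  3.56] | pos [0.6014 0.2707 0.1717] F [ 0.1  0.  -1.4] w 0.0278 gf 40.0 t 51.0 q6 1.88
ee_pos: [0.6009, 0.2714, 0.0644]
wrist_force: [-0.3, 0.1, -1.0]
grip_width: 0.0274
grip_force: 40.0
ee_pos: [0.6032, 0.2713, 0.0679]
wrist_force: [0.4, -0.1, 0.5]
grip_width: 0.039
grip_force: 0.0
ee_pos: [0.6029, 0.2711, 0.2127]
wrist_force: [0.5, -0.6, 0.7]
grip_width: 0.0398
grip_force: 0.0
turn [-0.   -0.01  1.08] shift after turn [-0.96  6.2  -1.24] | pos [0.6029 0.2711 0.2127] F [ 0.5 -0.6  0.7] w 0.0398 gf 0.0 t 52.5 q6 1.88
9521 [0.004 0.005 0.021 0.035 0.063 0.067]
```

```bash
python3 -m handwheel '[[-0.2,0,0,-1,0,0,0.54],[-0.2,0,0,-0.24,0,0,0.54],[-0.2,-0.4,1,0,0,0,0],[-0.2,-0.4,1,0,0,0,0],[-0.2,-0.4,1,0,0,0,0]]' >/dev/null
python3 -m handwheel '[[-0.2,-0.4,1,0,0,0,0],[-0.2,-0.4,1,0,0,0,0],[-0.2,-0.4,1,0,0,0,0],[-0.2,-0.4,0.1,0,0,0,0],[-0.2,0,0,0,0,0,0]]' >/dev/null
cat > lid.py <<'E'
from h import *
f=grab('wrist'); W=cloud(f); hsv=cv2.cvtColor(f['pixels'],cv2.COLOR_RGB2HSV)
near=np.hypot(W[...,0]-.575,W[...,1]-.085)<.1
m=near&(abs(W[...,2]-.015)<.006); P=W[m][:,:2].astype(np.float32); print('lid',len(P),cv2.minEnclosingCircle(P),W[m][:,2].mean())
m=near&(hsv[...,2]<80)&(W[...,2]>.045)&(W[...,2]<.06); P=W[m][:,:2].astype(np.float32); print('knob top',len(P),P.mean(0) if len(P) else 0,cv2.minEnclosingCircle(P) if len(P) else 0)
m=(abs(W[...,2]-.109)<.008)&(np.hypot(W[...,0]-.602,W[...,1]-.272)<.085); P=W[m][:,:2]; print('rim',len(P),P.min(0) if len(P) else 0,P.max(0) if len(P) else 0)
E
python3 lid.py; python3 go.py 0.5745 0.085 0.0235 0
```

```text
lid 13122 ((0.5730782747268677, 0.08451610058546066), 0.07408469915390015) 0.015012105488873988
knob top 0 0 0
rim 2607 [0.53253996 0.20171792] [0.67211214 0.33204161]
turn [-0.   -0.02 -0.  ] shift after turn [1.86 0.11 7.51] | pos [0.5188 0.0884 0.2488] F [ 0.4 -0.3 -0.2] w 0.0557 gf 0.0 t 53.5 q6 1.69
```

```bash
python3 -m handwheel '[[-0.2,0.9,0.05,0,0,0,0],[-0.2,0.94,0.06,0,0,0,0],[-0.2,0,0,1,0,0,0],[-0.2,0,0,1,0,0,0],[-0.2,0,0,1,0,0,0]]' >/dev/null
python3 -m handwheel '[[-0.2,0,0,1,0,0,0],[-0.2,0,0,1,0,0,0],[-0.2,0,0,0.8,0,0,0],[-0.2,0,0,0,0,0,0],[-0.2,0,0,0,0,0,0]]' >/dev/null
python3 go.py 0.574 0.085 0.0245 0
```

```text
turn [-0.    0.    0.01] shift after turn [-0.02  0.02  1.67] | pos [0.5745 0.0856 0.0747] F [-0.1  1.   0.1] w 0.0554 gf 0.0 t 54.5 q6 1.67
```

```bash
python3 -m handwheel '[[-0.2,0,0,0.7,0,0,0],[-0.2,0,0.02,0.6,0,0,0],[-0.2,0,0,0.35,0,0,0],[-0.2,0,0,0,0,0,0],[-0.2,0,0,0,0,0,0]]' |sed -n '2p;4,6p'
python3 -m handwheel '[[0.2,0,0,0,0,0,0],[1,0,0,0,0,0,0],[1,0,0,0,0,0,0],[1,0,0,0,0,0,0],[1,0,0,0,0,0,0]]' 45 |sed -n '2p;4,6p'
python3 -m handwheel '[[1,0,0,-0.3,0,0,0],[1,0,0,-0.7,0,0,0],[1,0,0,-1,0,0,0],[1,0,0,-1,0,0,0],[1,0,0,-1,0,0,0]]' |sed -n '2p;4,6p'
python3 -m handwheel '[[1,0,0,-1,0,0,0],[1,0,0,-0.8,0,0,0],[1,0,0,-0.2,0,0,0],[1,0,0,0,0,0,0]]' |sed -n '2p;4,6p'
python3 go.py 0.6025 0.272 0.19 0
```

```text
ee_pos: [0.5748, 0.0845, 0.0261]
wrist_force: [-0.3, -0.5, 0.2]
grip_width: 0.0556
grip_force: 0.0
ee_pos: [0.5743, 0.0843, 0.0252]
wrist_force: [-1.0, -0.2, 4.3]
grip_width: 0.0314
grip_force: 45.0
ee_pos: [0.5738, 0.0842, 0.1462]
wrist_force: [0.7, -0.0, -3.5]
grip_width: 0.0312
grip_force: 45.0
ee_pos: [0.5742, 0.0843, 0.2052]
wrist_force: [-0.3, 0.4, -3.0]
grip_width: 0.0315
grip_force: 45.0
turn [-0.   -0.01  0.  ] shift after turn [ 0.94 -6.26  0.51] | pos [0.5742 0.0843 0.2052] F [-0.3  0.4 -3. ] w 0.0315 gf 45.0 t 56.5 q6 1.67
```

```bash
python3 -m handwheel '[[1,0.1,-0.8,0,0,0,0],[1,0.15,-0.9,0,0,0,0],[1,0.15,-0.9,0,0,0,0],[1,0.15,-0.9,0,0,0,0],[1,0.15,-0.9,0,0,0,0]]' |sed -n '2p;4,6p'
python3 -m handwheel '[[1,0.15,-0.9,0,0,0,0],[1,0.09,-0.6,0,0,0,0],[1,0,-0.36,0,0,0,0],[1,0,0,0,0,0,0],[1,0,0,0,0,0,0]]' |sed -n '2p;4,6p'
python3 - <<'E'
from h import *
# lid flange outline while held (lid top = TCP z -.0245+.015)
f=grab('wrist'); W=cloud(f); s=telemetry.get_state(); zt=s['ee_pos'][2]-.0245+.015
m=(abs(W[...,2]-zt)<.008)&(np.hypot(W[...,0]-.602,W[...,1]-.272)<.1); P=W[m][:,:2].astype(np.float32); print('lid',len(P),cv2.minEnclosingCircle(P),W[m][:,2].mean()-zt)
Q=W[m]; A=np.c_[Q[:,:2],np.ones(len(Q))]; print('tilt',np.linalg.lstsq(A,Q[:,2],rcond=None)[0][:2])
E
python3 go.py 0.6025 0.272 0.127 0
```

```text
ee_pos: [0.5947, 0.2172, 0.2025]
wrist_force: [0.5, -0.4, -3.8]
grip_width: 0.0309
grip_force: 45.0
ee_pos: [0.6022, 0.2715, 0.2044]
wrist_force: [0.3, 0.7, -2.8]
grip_width: 0.0314
grip_force: 45.0
lid 33458 ((0.6008442640304565, 0.2710586488246918), 0.07417845726013184) -0.001033240340027164
tilt [-0.00710703 -0.00112902]
turn [ 0.    0.   -0.01] shift after turn [ 0.01 -0.03  2.59] | pos [0.6023 0.2712 0.2047] F [ 0.2 -0.4 -2.9] w 0.0312 gf 45.0 t 57.5 q6 1.96
```

```bash
python3 -m handwheel '[[1,0.04,-0.03,0.5,0,0,0],[1,0,0,0.7,0,0,0],[1,0,0,0.6,0,0,0],[1,0,0,0.3,0,0,0],[1,0,0,0,0,0,0]]' |sed -n '2p;4,6p'
python3 -m handwheel '[[1,0,0,0.15,0,0,0],[1,0,0,0.1,0,0,0],[1,0,0,0,0,0,0]]' |sed -n '2p;4p'
python3 -m handwheel '[[1,0,0,0.1,0,0,0],[1,0,0,0.05,0,0,0],[1,0,0,0,0,0,0]]' |sed -n '2p;4p'
```

```text
ee_pos: [0.603, 0.2725, 0.1398]
wrist_force: [-1.0, -0.5, -3.3]
grip_width: 0.0313
grip_force: 45.0
ee_pos: [0.6036, 0.273, 0.1343]
wrist_force: [-0.2, 0.5, -2.3]
ee_pos: [0.6035, 0.273, 0.1296]
wrist_force: [0.6, 1.0, -2.2]
```

```bash
python3 -m handwheel '[[1,0,0,0.07,0,0,0],[1,0,0,0,0,0,0]]' |sed -n '2p;4p'
python3 -m handwheel '[[1,0,0,0.05,0,0,0],[1,0,0,0,0,0,0]]' |sed -n '2p;4p'
python3 -m handwheel '[[1,0,0,0.03,0,0,0],[1,0,0,0,0,0,0]]' |sed -n '2p;4p'
```

```text
ee_pos: [0.6034, 0.273, 0.1274]
wrist_force: [-1.2, -0.1, -2.7]
ee_pos: [0.6036, 0.273, 0.1272]
wrist_force: [-3.6, -3.0, 4.6]
ee_pos: [0.6036, 0.273, 0.1272]
wrist_force: [-7.4, -3.2, 11.2]
```

Seated. Release, withdraw clear, and check the tin and rack in the last picture.

```bash
python3 -m handwheel '[[0.3,0,0,0,0,0,0],[-0.2,0,0,0,0,0,0],[-0.2,0,0,0,0,0,0],[-0.2,0,0,0,0,0,0],[-0.2,0,0,-0.5,0,0,0]]' |sed -n '2p;4,5p'
python3 -m handwheel '[[-0.2,0,0,-1,0,0,0],[-0.2,0,0,-1,0,0,0],[-0.2,0,0,-1,0,0,0],[-0.2,0,0,-1,0,0,0],[-0.2,0,0,-0.5,0,0,0]]' |sed -n '2p;4,5p'
python3 -m handwheel '[[-0.2,-0.8,0.8,0,0,0,0],[-0.2,-1,1,0,0,0,0],[-0.2,-1,1,0,0,0,0],[-0.2,-1,1,0,0,0,0],[-0.2,-1,1,0,0,0,0]]' |sed -n '2p;4,5p'
python3 -m handwheel '[[-0.2,0,0,-1,0,0,0],[-0.2,0,0,0,0,0,0]]' >/dev/null
python3 - <<'E'
from h import *
f=grab('wrist'); g=grab('top'); d=grab('side'); np.savez('pics/t12.npz',**g); np.savez('pics/s12.npz',**d); np.savez('pics/w12.npz',**f)
for q in (f,g):
    W=cloud(q); m=(abs(W[...,2]-.117)<.008)&(np.hypot(W[...,0]-.602,W[...,1]-.272)<.1); P=W[m]
    if len(P)>20: print('lid',len(P),cv2.minEnclosingCircle(P[:,:2].astype(np.float32)),P[:,2].mean(),np.linalg.lstsq(np.c_[P[:,:2],np.ones(len(P))],P[:,2],rcond=None)[0][:2])
W0=cloud(dict(np.load('pics/top0.npz'))); W=cloud(g)
for y in (-.15,-.23,-.31):
  for V in (W0,W):
    h=(V[...,2]>.058)&(V[...,2]<.09)&(V[...,0]>.45)&(V[...,0]<.61)&(abs(V[...,1]-y)<.03); print(y,V[h].mean(0).round(4),h.sum(),V[h][:,0].min().round(4))
im=np.hstack([cv2.resize(g['pixels'][140:240,300:410],(396,360)),cv2.resize(d['pixels'][120:300,180:380],(400,360))]); cv2.imwrite('pics/m12.png',im[:,:,::-1])
E
```

```text
ee_pos: [0.6027, 0.2727, 0.1386]
wrist_force: [0.1, -0.2, 0.1]
grip_width: 0.055
ee_pos: [0.6039, 0.2731, 0.2794]
wrist_force: [0.5, 0.6, 0.3]
grip_width: 0.0557
ee_pos: [0.4581, 0.128, 0.2751]
wrist_force: [0.5, 0.0, 1.5]
grip_width: 0.0559
lid 14383 ((0.602159321308136, 0.27271682024002075), 0.07433612644672394) 0.11701958628957017 [0.00809571 0.00148758]
lid 966 ((0.6047603487968445, 0.27480757236480713), 0.07422647625207901) 0.11663962319259964 [ 0.00044074 -0.00114718]
-0.15 [ 0.5698 -0.1462  0.0707] 162 0.5042
-0.15 [ 0.5689 -0.146   0.0702] 166 0.4981
-0.23 [ 0.566  -0.2259  0.0694] 178 0.4966
-0.23 [ 0.5661 -0.2269  0.0704] 164 0.4957
-0.31 [ 0.5658 -0.3056  0.07  ] 187 0.4947
-0.31 [ 0.5675 -0.3054  0.0703] 183 0.4945
```

View pics/m12.png

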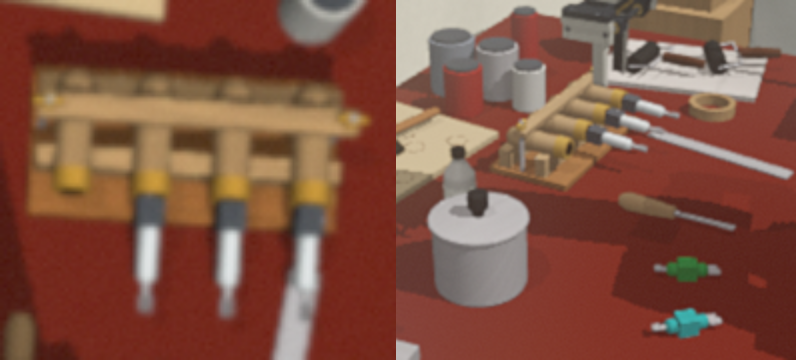

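The picture shows all three blades with slim gouge ends out and bolsters at the mouths (left panel, about (148,300), (228,300) and (305,295)). The lid sits level on the tin (right panel, about (478,215)), and no grey stubs are left on the bench.

```bash
python3 -c "
from cell import sign_off; print(sign_off())"
```

```text
the job is handed in; nothing more can be done
None
```

The job is handed in: the two blades with their chisel ends out (handles 1 and 2) are turned and pushed home, the blade already showing its gouge was left alone, all three stubs are in the tin, and the lid is back on level.

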